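Take a stripped-down pulley stack apart onto layout pads

ROBOT

A 7-joint arm with a two-finger parallel gripper is mounted at the origin on the work surface. World frame = base frame: x ahead of the robot, y to its left, z up, the work surface at z = 0. Lengths are in mm, angles in rad, forces in N, time in s.
With the tool pointing down it reaches from about 425 to 975 mm from the base axis. Payload 16.7 kg.
Tool frame: the origin (TCP) lies at the very end of the fingers, on their centre line; the grasp point (between the pads) lies 19 mm behind it; x points along the fingers, y is the direction in which the jaws open and shut, and the axes are right-handed (so a half turn about x gives the same grasp; the last joint's range is limited). The gripper opens to 85 mm and grips with 20 to 120 N. Pads are 22 mm wide; open, the fingers measure 114 mm over their backs; the gripper's body (76 mm by 85 mm) begins 54 mm behind the grasp point. The pads swing forward as they close: fully open they stand 13 mm farther back than shut.
Start: joints at [1.113, 0.426, 0.074, 1.606, -0.034, 1.111, -0.067], TCP at [204.468, -643.249, 231.302] pointing down, gripper open.
Joint ranges: [-2.85, 2.85], [-0.5, 2.14], [-1.23, 1.37], [0.21, 2.46], [-1.02, 4.16], [0.16, 2.05], [-2.73, 2.73]. Speed limits (rad/s): [1.89, 1.89, 2.39, 2.39, 3.01, 3.01, 3.01].

INTERFACE

Orientations are given as [roll, pitch, yaw] about the fixed x, y, z axes, in that order (R = Rz(yaw) Ry(pitch) Rx(roll)).
In Python, from plant import * gives the robot as it stands. The module is installed in compiled form; this text tells all that it offers.
- The arm moves only by the tool servo_tool, never from a script. Its argument "increments" is a list of rows, each an object of numbers: "dx", "dy", "dz": the shift along the tool's x, y, z in m; "yaw": the turn about the tool's x in degrees; "jaw": the opening, from 0 (shut) to 1 (fully open). A call has 1 to 8 rows; each row shifts and turns the commanded pose from where the row before left it, along the tool's axes as they then stand; what a row does not reach is not made up. A row lasts 1/10 s, in which the tool goes at most 50 mm and 8.59 degrees, less where a joint would pass 70% of its speed; a pose out of reach is approached as far as the arm can. A call is refused whole if a number of a shift passes 0.05 or a number of a turn 8.59, either way. A call with a gripper value outside its range is refused whole. The fingers move at their own pace and stop on an object; "force" is the grip in N (left out, the last holds). Time passes only in rows, so rows that do not move let the fingers close. It gives the time, the measured TCP pose, the force and the opening at its end, in the units of the state.
- get_obs(): the state, without advancing time (a new reading comes with each control period).
- camera(name): name is "side" or "top" or "wrist"; returns a dict with "frame" (400x640x3 uint8, blue, green, red), "vertical_fov" (degrees; the focal length in pixels is half the picture's height over the tangent of half this angle, whatever the lens; pixels are square), "cx", "cy" (the principal point, pixels), "eye" and "attitude" of the camera in the world. Camera axes: x right, y up, looking along -z (the intrinsics and any distortion apply to the point x, -y, -z); pixel columns grow to the right and rows downward; lengths in mm; the calibration is good to about 2 mm. A picture is of the moment at which its call begins. There is no depth.
- job_done(): hands the job in, once; it reports no verdict.
Trained networks look in the newest picture that a camera, given by its name, has taken for a name from the list of things; names that differ only in an ending like _2 or _b are one class to them, and where a whole thing is asked for, a point or a joint stands for the part that bears it (a point fixed in the world has none). Each returns a list of dicts, best first, with "conf" (0 to 1); they miss things now and then, are a little off and sometimes report something else, mostly with a low value. They report only what shows in the picture. A call takes as long as a camera call. They do not tell look-alikes from the thing itself.
- search_frame(label, camera): "location" ([row, column] as shares, 0 to 1, of the picture: columns of its width, rows of its height, amid what is visible of it).
- regions_of(label, camera): "pixels" (400x640 bool, what is visible of it) and "location" ([row, column] as shares, 0 to 1, of the picture: columns of its width, rows of its height, amid what is visible of it).
The state is a dict: "clock": time; "joint_pos": joint angles; "qvel": joint speeds; "tau": joint torques, N m; "tool_pos": TCP position; "tcp_rot": TCP orientation; "ft_force": force on the tool from outside, world axes, zero at the start; "ft_torque": the same for the moment, N m; "gripper_width": opening from 0.0 (shut) to 1.0 (fully open).
Only numpy, scipy, OpenCV 4.12 (cv2) and the standard library are available. Lean on these libraries where they do the work, as an engineer would, in place of code of your own. Each camera call takes 0.05 s, during which the arm holds its last target. There are 200 camera calls.

TASK

Take the stack of parts on the square metal plate apart from the top down, one part at a time, and lay each one flat, same way up, in the middle of its own pad: the hex nut on the green pad, then the brass collar on the red pad, then the ball bearing on the blue pad, and last the toothed pulley on the yellow pad. Set the parts down rather than dropping them, and leave the standing engine valve and the white tub as they are.

Things in the scene. Friction and masses are not known exactly. Their poses are not given: they have to be found in the camera images.
- nut_mid (a point): Silvery hex nut with a dark bore, the top part of the stack: 27 mm across flats, 31 mm across corners, 20 mm high. It lies flat on the brass collar. Its point is its centre, half-way up; z is its upward axis. Its pairs of flats face along its own x axis and at 60 and 120 degrees to that about z.
- collar_mid (a point): Plain round brass collar, second from the top of the stack: 40 mm diameter, 24 mm high, with a dark bore. It lies flat on the ball bearing. Its point is its centre, half-way up; z is its upward axis.
- bearing_mid (a point): Ball bearing, bright steel with a blue seal, third from the top of the stack: 54 mm diameter, 20 mm high. It lies flat on the pulley. Its point is its centre, half-way up; z is its upward axis.
- pulley_mid (a point): Black and dark-grey toothed belt pulley, the lowest part of the stack: 68 mm diameter over its two flanges, 26 mm high. It lies flat on a fixed square bare-metal plate (100 mm by 100 mm, 12 mm thick) that lies on the table. The whole stack of four loose parts is roughly concentric, nothing passes through it, and it tops out at 102 mm above the table. Its point is its centre, half-way up; z is its upward axis.
- green_pad_top (a point): A fixed round green plastic pad, 56 mm across and 8 mm thick, lying on the table. The point is the centre of its flat upper face; z up.
- red_pad_top (a point): A fixed round red plastic pad, 64 mm across and 8 mm thick, lying on the table. The point is the centre of its flat upper face; z up.
- blue_pad_top (a point): A fixed round blue plastic pad, 78 mm across and 8 mm thick, lying on the table. The point is the centre of its flat upper face; z up.
- yellow_pad_top (a point): A fixed round yellow plastic pad, 92 mm across and 8 mm thick, lying on the table. The point is the centre of its flat upper face; z up.
- valve_mid (a point): Loose steel engine valve standing on its head, stem up: head 38 mm across, stem 8 mm, 105 mm tall. The point is half-way up; z along the stem. To be left alone.
- tub_mid (a point): Loose closed white plastic tub, 72 mm across and 70 mm tall, standing at the far side of the work area. The point is its centre. To be left alone.
Not all that is in view belongs to the job. Of the things that look like the part that bears green_pad_top, take the one that is nearest to the robot's base at the start.

How it is judged:
By the outcome, as a careful person would: the job done as asked, in the order asked, and still so for the second after the job is handed in, with the robot touching nothing.
It also fails if it takes over 106 s, if anything falls off the work surface, if the arm or the gripper's body presses on something with over 40 N, if the wrist force passes 120 N, or if a joint passes its speed limit or range.

## Working session

There is one attempt and no reset: what is moved stays moved. The work goes in short steps, Python scripts to look and compute and a tool call to move; the robot and the scene stay as the last step left them, time stands still between calls to the robot, and variables do not carry over. Pictures are saved under pics/ and viewed, about 12 in all and at most 16, crops included, and the job is handed in when it is done.

Besides the shell and the picture viewer there is one more tool, called after "Request:" as a command line: name --argument value ..., lists and objects as JSON in quotes. servo_tool: Moves the arm, as the interface text tells. Its arguments: {"type":"object","properties":{"increments":{"type":"array","items":{"type":"object","properties":{"dx":{"type":"number"},"dy":{"type":"number"},"dz":{"type":"number"},"yaw":{"type":"number"},"jaw":{"type":"number"}}}},"force":{"type":"number"}},"required":["increments"]}

```bash
mkdir -p pics; cat > h.py <<'E'
from plant import *
import numpy as np, cv2
from scipy.spatial.transform import Rotation as R
def Rm(a):
    a=np.array(a,float)
    if a.shape==(3,3): return a
    if a.size==3: return R.from_euler('xyz',a).as_matrix()
    return R.from_quat(a).as_matrix()
def ray(c,u,v):
    f=200/np.tan(np.radians(c['vertical_fov'])/2)
    d=np.array([(u-c['cx'])/f,-(v-c['cy'])/f,-1.])
    return np.array(c['eye'],float),Rm(c['attitude'])@d
def onz(c,u,v,z):
    e,d=ray(c,u,v); return e+d*(z-e[2])/d[2]
def proj(c,p):
    f=200/np.tan(np.radians(c['vertical_fov'])/2)
    q=Rm(c['attitude']).T@(np.array(p,float)-np.array(c['eye'])); return c['cx']+f*q[0]/-q[2], c['cy']-f*q[1]/-q[2]
E
python3 - <<'E'
from h import *
for n in ['top','side','wrist']:
    c=camera(n); cv2.imwrite(f'pics/{n}0.png',c['frame']); print(n,{k:v for k,v in c.items() if k!='frame'})
    for l,z in [('nut_mid',92),('collar_mid',82),('bearing_mid',58),('pulley_mid',38),('green_pad_top',8),('red_pad_top',8),('blue_pad_top',8),('yellow_pad_top',8),('valve_mid',52),('tub_mid',70)]:
        for d in regions_of(l,n)[:4]:
            r,k=d['location']; print(l,round(d['conf'],2),round(k*640),round(r*400),d['pixels'].sum(),onz(c,k*640,r*400,z).round() )
print(get_obs())
E
```

```text
top {'vertical_fov': 53.86764803534178, 'cx': 323.48109410744553, 'cy': 200.0621267123067, 'eye': array([463.23742526,  34.24795222, 938.50093878]), 'attitude': array([ 0.18993555, -0.01284921, -1.59583617])}
nut_mid 0.56 214 289 139 [441. 253.  92.]
collar_mid 0.58 227 280 121 [459. 229.  82.]
bearing_mid 0.59 231 288 206 [443. 224.  58.]
pulley_mid 0.86 235 293 157 [431. 221.  38.]
green_pad_top 0.87 383 231 429 [ 564. -121.    8.]
green_pad_top 0.75 341 190 402 [667. -24.   8.]
green_pad_top 0.56 340 267 436 [481. -16.   8.]
red_pad_top 0.82 281 202 541 [641. 120.   8.]
blue_pad_top 0.63 444 282 907 [ 441. -258.    8.]
yellow_pad_top 0.78 386 186 1077 [ 672. -135.    8.]
valve_mid 0.62 194 213 225 [610. 313.  52.]
tub_mid 0.76 329 142 831 [766.   2.  70.]
tub_mid 0.73 217 287 171 [445. 252.  70.]
side {'vertical_fov': 46.28388454329999, 'cx': 322.0655387864086, 'cy': 193.47451670524518, 'eye': array([524.09868335, 786.75388472, 700.75324146]), 'attitude': array([ 0.89182237,  0.01323854, -3.01982652])}
collar_mid 0.82 405 293 287 [456. 274.  82.]
bearing_mid 0.59 403 299 348 [457.
[... 686 characters left out ...]
2e-05, -1.26319440e+00])}
{'clock': 1.65, 'joint_pos': array([ 1.11350396,  0.42610054,  0.0739086 ,  1.60601279, -0.03408227,
        1.11080326, -0.06709923]), 'qvel': array([-0.0007583 , -0.00047694, -0.00109649,  0.00024483, -0.00158323,
        0.00028805,  0.00097002]), 'tau': array([ 3.91999156e-04, -9.49511576e+01,  3.75708461e+00, -4.63891697e+01,
        1.89681631e-02,  2.26470467e-03,  7.95799156e-05]), 'tool_pos': array([ 204.45231512, -643.24573688,  231.29603824]), 'tcp_rot': array([-1.69188683,  1.57073014,  1.75744078]), 'ft_force': array([ 0.14907815,  0.47566741, -0.54533881]), 'ft_torque': array([ 0.08565519, -0.02976915,  0.00635035]), 'gripper_width': 1.000355233992507}
```

View top.

```bash
python3 - <<'E'
import cv2
a=cv2.imread('pics/top0.png');b=cv2.imread('pics/side0.png')
cv2.imwrite('pics/m1.png',cv2.resize(a,(800,500)))
cv2.imwrite('pics/m2.png',cv2.resize(b,(800,500)))
E
```

```text
(no output)
```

View pics/m1.png

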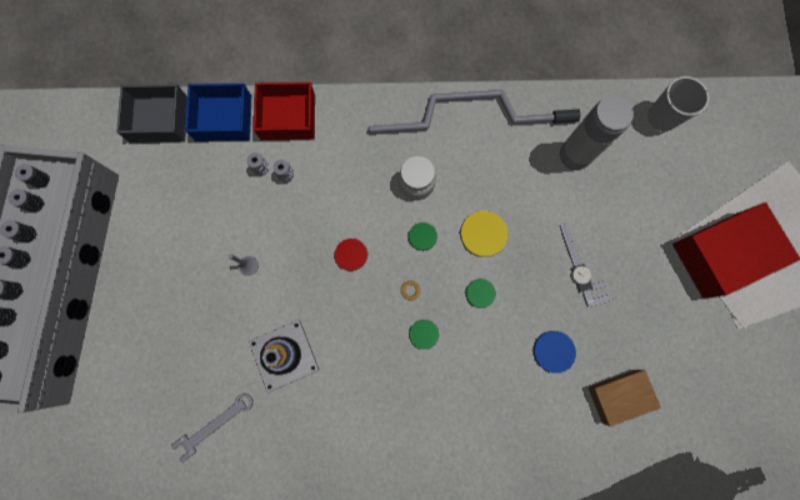

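View pics/m2.png

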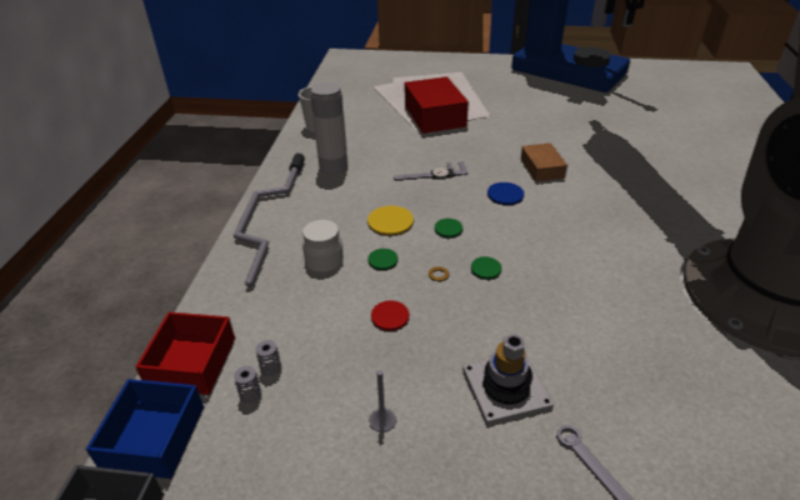

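```bash
cat >> h.py <<'E'
def pose():
    o=get_obs(); return np.array(o['tool_pos']),Rm(o['tcp_rot']),o
def yaw_of(Rt): # world direction angle of jaw axis (tool y), deg
    return np.degrees(np.arctan2(Rt[1,1],Rt[0,1]))
def plan(tgt,yaw=None,n=None,polar=False,start=None):
    """print constant-ish rows (m, deg) to tgt with jaw axis angle yaw (mod 180)"""
    p,Rt,o=pose()
    if start: p=np.array(start[0],float); 
    y0=yaw_of(Rt) if not start else start[1]
    dyaw=0 if yaw is None else (yaw-y0 if polar else (yaw-y0+90)%180-90)
    tgt=np.array(tgt,float)
    if polar:
        f=lambda q:np.array([np.hypot(q[0],q[1]),np.arctan2(q[1],q[0]),q[2]])
        a,b=f(p),f(tgt); g=lambda s:(lambda q:np.array([q[0]*np.cos(q[1]),q[0]*np.sin(q[1]),q[2]]))(a+(b-a)*s)
    else: g=lambda s:p+(tgt-p)*s
    L=np.hypot(*(g(.01)-p)[:2])*100 if polar else np.linalg.norm(tgt-p)
    n=n or int(max(np.ceil(L/45),np.ceil(abs(dyaw)/8),1))
    # fixed world: tool x assumed straight down
    for i in range(n):
        y=np.radians(y0+dyaw*i/n); Ry=np.column_stack([[0,0,-1],[np.cos(y),np.sin(y),0],[0,0,0]]); Ry[:,2]=np.cross(Ry[:,0],Ry[:,1])
        d=Ry.T@(g((i+1)/n)-g(i/n))/1000
        print(f'dx {d[0]:.4f} dy {d[1]:.4f} dz {d[2]:.4f} yaw {-dyaw/n:.2f}')
E
python3 - <<'E'
from h import *
p,Rt,o=pose(); print(Rt.round(3),yaw_of(Rt))
plan((450,235,235),yaw_of(Rt)+99.9,n=24,polar=True)
E
```

```text
[[-0.     0.303 -0.953]
 [ 0.    -0.953 -0.303]
 [-1.    -0.    -0.   ]] -72.36808550996237
dx -0.0002 dy -0.0087 dz -0.0485 yaw -4.16
dx -0.0002 dy -0.0087 dz -0.0480 yaw -4.16
dx -0.0002 dy -0.0087 dz -0.0475 yaw -4.16
dx -0.0002 dy -0.0087 dz -0.0470 yaw -4.16
dx -0.0002 dy -0.0087 dz -0.0465 yaw -4.16
dx -0.0002 dy -0.0086 dz -0.0460 yaw -4.16
dx -0.0002 dy -0.0086 dz -0.0455 yaw -4.16
dx -0.0002 dy -0.0086 dz -0.0450 yaw -4.16
dx -0.0002 dy -0.0086 dz -0.0445 yaw -4.16
dx -0.0002 dy -0.0086 dz -0.0439 yaw -4.16
dx -0.0002 dy -0.0086 dz -0.0434 yaw -4.16
dx -0.0002 dy -0.0085 dz -0.0429 yaw -4.16
dx -0.0002 dy -0.0085 dz -0.0424 yaw -4.16
dx -0.0002 dy -0.0085 dz -0.0419 yaw -4.16
dx -0.0002 dy -0.0085 dz -0.0414 yaw -4.16
dx -0.0002 dy -0.0085 dz -0.0409 yaw -4.16
dx -0.0002 dy -0.0085 dz -0.0404 yaw -4.16
dx -0.0002 dy -0.0084 dz -0.0399 yaw -4.16
dx -0.0002 dy -0.0084 dz -0.0394 yaw -4.16
dx -0.0002 dy -0.0084 dz -0.0389 yaw -4.16
dx -0.0002 dy -0.0084 dz -0.0384 yaw -4.16
dx -0.0002 dy -0.0084 dz -0.0379 yaw -4.16
dx -0.0002 dy -0.0084 dz -0.0374 yaw -4.16
dx -0.0002 dy -0.0083 dz -0.0369 yaw -4.16
```

Request:
servo_tool --increments '[{"dx": 0,"dy": -0.0087,"dz": -0.0485,"yaw": -4.16},{"dx": 0,"dy": -0.0087,"dz": -0.048,"yaw": -4.16},{"dx": 0,"dy": -0.0087,"dz": -0.0475,"yaw": -4.16},{"dx": 0,"dy": -0.0087,"dz": -0.047,"yaw": -4.16},{"dx": 0,"dy": -0.0087,"dz": -0.0465,"yaw": -4.16},{"dx": 0,"dy": -0.0086,"dz": -0.046,"yaw": -4.16},{"dx": 0,"dy": -0.0086,"dz": -0.0455,"yaw": -4.16},{"dx": 0,"dy": -0.0086,"dz": -0.045,"yaw": -4.16}]' --force 40

```text
$.increments[0]: bad value
```

Request:
servo_tool --increments '[{"dx": 0.0,"dy": -0.0087,"dz": -0.0485,"yaw": -4.16,"jaw": 1.0},{"dx": 0.0,"dy": -0.0087,"dz": -0.048,"yaw": -4.16,"jaw": 1.0},{"dx": 0.0,"dy": -0.0087,"dz": -0.0475,"yaw": -4.16,"jaw": 1.0},{"dx": 0.0,"dy": -0.0087,"dz": -0.047,"yaw": -4.16,"jaw": 1.0},{"dx": 0.0,"dy": -0.0087,"dz": -0.0465,"yaw": -4.16,"jaw": 1.0},{"dx": 0.0,"dy": -0.0086,"dz": -0.046,"yaw": -4.16,"jaw": 1.0},{"dx": 0.0,"dy": -0.0086,"dz": -0.0455,"yaw": -4.16,"jaw": 1.0},{"dx": 0.0,"dy": -0.0086,"dz": -0.045,"yaw": -4.16,"jaw": 1.0}]'

```text
clock: 2.45
tool_pos: [482.3, -388.5, 231.4]
tcp_rot: [1.944, 1.57, -0.306]
ft_force: [0.7, -0.8, -0.8]
gripper_width: 1.0
```

```bash
cat >> h.py <<'E'
def look(cam,labs,save=None,thr=.3):
    c=camera(cam)
    if save: cv2.imwrite(f'pics/{save}.png',c['frame'])
    for l,z in labs:
        for d in regions_of(l,cam)[:4]:
            if d['conf']<thr: continue
            m=d['pixels'].astype(np.uint8); ct=max(cv2.findContours(m,0,2)[0],key=len)
            if len(ct)<6: continue
            w=np.array([onz(c,*q[0],z)[:2] for q in ct],np.float32)
            (x,y),(a,b),_=cv2.fitEllipse(w); (mx,my),mr=cv2.minEnclosingCircle(w)
            r,k=d['location']; print(l,round(d['conf'],2),'px',round(k*640),round(r*400),'loc',onz(c,k*640,r*400,z).round(1)[:2],'ell',round(x,1),round(y,1),'ax',round(a,1),round(b,1),'encl',round(mx,1),round(my,1),round(mr,1))
    return c
PADS=[('green_pad_top',8),('red_pad_top',8),('blue_pad_top',8),('yellow_pad_top',8)]
E
python3 - <<'E'
from h import *
look('wrist',PADS,'w1')
p,Rt,o=pose(); print(o['joint_pos'].round(2))
E
```

```text
blue_pad_top 0.83 px 231 118 loc [ 442.6 -256.5] ell 444.4 -255.1 ax 76.9 78.2 encl 444.3 -255.2 39.9
[ 0.71  0.34 -0.17  1.73  0.06  1.08 -0.16]
```

Request:
servo_tool --increments '[{"dx": 0.0,"dy": -0.0086,"dz": -0.0445,"yaw": -4.16,"jaw": 1.0},{"dx": 0.0,"dy": -0.0086,"dz": -0.044,"yaw": -4.16,"jaw": 1.0},{"dx": 0.0,"dy": -0.0086,"dz": -0.0434,"yaw": -4.16,"jaw": 1.0},{"dx": 0.0,"dy": -0.0085,"dz": -0.043,"yaw": -4.16,"jaw": 1.0},{"dx": 0.0,"dy": -0.0085,"dz": -0.0424,"yaw": -4.16,"jaw": 1.0},{"dx": 0.0,"dy": -0.0085,"dz": -0.042,"yaw": -4.16,"jaw": 1.0},{"dx": 0.0,"dy": -0.0085,"dz": -0.0414,"yaw": -4.16,"jaw": 1.0},{"dx": 0.0,"dy": -0.0085,"dz": -0.041,"yaw": -4.16,"jaw": 1.0}]'

```text
clock: 3.5
tool_pos: [561.1, -56.3, 231.4]
tcp_rot: [0.855, 1.57, -0.818]
ft_force: [0.1, 0.1, -0.2]
gripper_width: 1.005
```

```bash
python3 - <<'E'
from h import *
look('wrist',PADS,'w2')
p,Rt,o=pose(); print(o['joint_pos'].round(2))
E
```

```text
green_pad_top 0.94 px 323 225 loc [ 556.8 -121.5] ell 556.6 -121.2 ax 54.9 56.0 encl 556.6 -121.3 28.9
green_pad_top 0.87 px 258 151 loc [484.1 -12.4] ell 482.6 -11.4 ax 53.5 54.9 encl 482.6 -11.7 28.0
green_pad_top 0.75 px 401 139 loc [668.1 -15.9] ell 668.8 -15.8 ax 54.4 55.3 encl 668.7 -15.6 28.2
red_pad_top 0.57 px 371 22 loc [636.9 119.5] ell 636.7 122.6 ax 62.5 64.5 encl 637.2 121.7 32.7
blue_pad_top 0.86 px 258 312 loc [ 444.5 -251.6] ell 444.7 -251.6 ax 75.7 80.8 encl 444.0 -251.7 41.0
blue_pad_top 0.44 px 258 150 loc [484.5 -10.1] ell 482.8 -11.6 ax 53.3 54.7 encl 482.7 -11.8 28.0
yellow_pad_top 0.91 px 408 224 loc [ 675.  -131.6] ell 671.3 -133.4 ax 89.4 92.0 encl 671.6 -134.5 47.2
[ 0.34  0.28 -0.42  1.84  0.13  1.06 -0.23]
```

Request:
servo_tool --increments '[{"dx": 0.0,"dy": -0.0085,"dz": -0.0404,"yaw": -4.16,"jaw": 1.0},{"dx": 0.0,"dy": -0.0084,"dz": -0.04,"yaw": -4.16,"jaw": 1.0},{"dx": 0.0,"dy": -0.0084,"dz": -0.0394,"yaw": -4.16,"jaw": 1.0},{"dx": 0.0,"dy": -0.0084,"dz": -0.039,"yaw": -4.16,"jaw": 1.0},{"dx": 0.0,"dy": -0.0084,"dz": -0.0384,"yaw": -4.16,"jaw": 1.0},{"dx": 0.0,"dy": -0.0084,"dz": -0.038,"yaw": -4.16,"jaw": 1.0},{"dx": 0.0,"dy": -0.0084,"dz": -0.0374,"yaw": -4.16,"jaw": 1.0},{"dx": 0.0,"dy": -0.0083,"dz": -0.037,"yaw": -4.16,"jaw": 1.0}]'

```text
clock: 4.55
tool_pos: [451.0, 235.2, 231.3]
tcp_rot: [0.884, 1.571, -0.208]
ft_force: [0.3, 0.0, 0.5]
gripper_width: 0.996
```

```bash
python3 - <<'E'
from h import *
look('wrist',PADS[:2]+[('nut_mid',102),('collar_mid',82),('bearing_mid',58),('pulley_mid',38)],'w3')
p,Rt,o=pose(); print(o['joint_pos'].round(2),p.round(1))
E
```

```text
green_pad_top 0.85 px 266 322 loc [479.2  -3.1] ell 476.3 -5.2 ax 43.1 60.8 encl 479.1 -8.0 29.5
green_pad_top 0.5 px 328 162 loc [449.2 258.8] ell 457.1 238.7 ax 57.2 61.2 encl 455.7 241.2 31.2
green_pad_top 0.49 px 391 299 loc [629.8 120.6] ell 633.0 122.6 ax 54.1 66.7 encl 635.2 125.8 33.1
red_pad_top 0.97 px 391 299 loc [629.6 121. ] ell 632.7 122.2 ax 55.6 68.1 encl 634.4 124.3 34.0
nut_mid 0.75 px 324 182 loc [447.8 248.7] ell 448.0 248.5 ax 27.6 30.9 encl 448.4 248.7 16.0
collar_mid 0.77 px 335 171 loc [454.6 261.5] ell 451.0 248.6 ax 36.3 38.7 encl 452.1 250.0 20.7
bearing_mid 0.59 px 328 163 loc [446.2 262.7] ell 451.7 246.6 ax 48.6 53.5 encl 451.0 248.5 27.5
pulley_mid 0.93 px 322 151 loc [434.6 270.1] ell 451.5 247.3 ax 62.4 70.0 encl 449.9 250.3 34.4
[ 0.01  0.22 -0.69  1.94  0.16  1.04 -0.28] [451.7 234.  231.2]
```

View pics/w3.png

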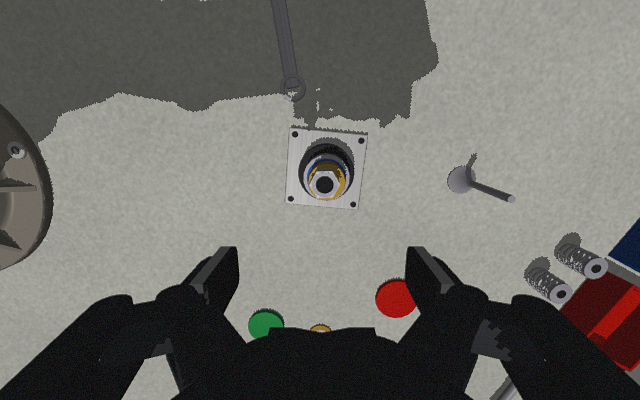

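```bash
python3 - <<'E'
from h import *
plan((448.5,248.5,170),n=3)
E
```

```text
dx 0.0204 dy 0.0013 dz -0.0048 yaw 0.00
dx 0.0204 dy 0.0013 dz -0.0048 yaw 0.00
dx 0.0204 dy 0.0013 dz -0.0048 yaw 0.00
```

Request:
servo_tool --increments '[{"dx": 0.0204,"dy": 0.0013,"dz": -0.0048,"yaw": 0.0,"jaw": 1.0},{"dx": 0.0204,"dy": 0.0013,"dz": -0.0048,"yaw": 0.0,"jaw": 1.0},{"dx": 0.0204,"dy": 0.0013,"dz": -0.0048,"yaw": 0.0,"jaw": 1.0},{"dx": 0.0,"dy": 0.0,"dz": 0.0,"yaw": 0.0,"jaw": 1.0}]' --force 40

```text
clock: 5.3
tool_pos: [446.9, 249.0, 168.0]
tcp_rot: [-1.675, 1.567, -2.768]
ft_force: [1.3, -0.7, 0.2]
gripper_width: 1.003
```

```bash
cat > nut.py <<'E'
from h import *
import sys
c=look('wrist',[('nut_mid',102),('collar_mid',82),('bearing_mid',58),('pulley_mid',38)],sys.argv[1])
p,Rt,o=pose(); print(p.round(1),yaw_of(Rt).round(1))
d=regions_of('nut_mid','wrist')[0]; m=d['pixels'].astype(np.uint8)
ct=max(cv2.findContours(m,0,2)[0],key=len); w=np.array([onz(c,*q[0],102)[:2] for q in ct])
# hex fit: support widths vs direction
for a in range(0,180,10):
    s=w@[np.cos(np.radians(a)),np.sin(np.radians(a))]; print(a,round(np.ptp(s),1),end='; ')
k=d['location']; u,v=int(k[1]*640),int(k[0]*400)
f=c['frame'][max(0,v-70):v+70,max(0,u-90):u+90]; cv2.imwrite(f'pics/{sys.argv[1]}c.png',cv2.resize(f,None,fx=4,fy=4,interpolation=2))
E
python3 nut.py n1
```

```text
nut_mid 0.91 px 322 213 loc [447.2 251.3] ell 448.1 249.6 ax 27.7 32.4 encl 447.7 249.8 16.6
collar_mid 0.61 px 332 194 loc [449.3 264.2] ell 450.5 248.9 ax 34.8 43.3 encl 451.4 251.0 21.5
bearing_mid 0.64 px 325 186 loc [444.2 263. ] ell 453.1 244.4 ax 48.7 60.9 encl 450.4 249.4 26.9
pulley_mid 0.96 px 326 176 loc [442.1 269. ] ell 452.3 245.9 ax 62.7 78.6 encl 449.2 251.8 34.7
[448.2 250.1 171.2] 27.4
0 28.6; 10 29.2; 20 29.4; 30 29.2; 40 29.4; 50 28.9; 60 28.5; 70 30.5; 80 32.3; 90 33.1; 100 33.1; 110 32.4; 120 31.5; 130 32.4; 140 32.9; 150 32.5; 160 31.3; 170 29.8;
```

View pics/n1c.png

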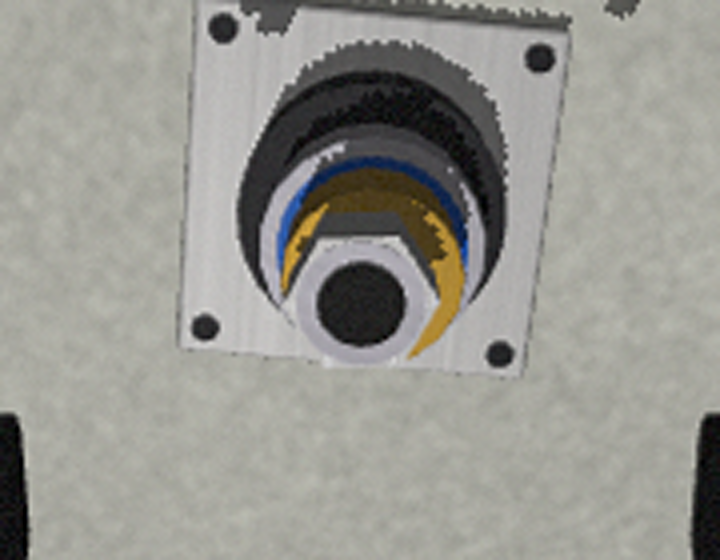

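```bash
python3 - <<'E'
from h import *
c=camera('wrist')
P=[(318,240),(402,236),(440,300),(405,365),(325,365),(289,299)]
W=np.array([onz(c,232+x/4,143+y/4,102)[:2] for x,y in P]); print(W.round(1),W.mean(0))
d=W-W.mean(0); print(np.hypot(*d.T).round(1),np.degrees(np.arctan2(d[:,1],d[:,0])).round(1), (np.degrees(np.arctan2(d[:,1],d[:,0]))%60).round(1))
b=[onz(c,232+x/4,143+y/4,102)[:2] for x,y in [(317,304),(405,304),(361,260),(361,347)]];print(np.mean(b,0))
E
```

```text
[[437.8 255.2]
 [452.1 263.5]
 [465.  255.3]
 [465.3 239.9]
 [450.9 232.4]
 [438.2 241.7]] [451.54356572 247.99231318]
[15.5 15.5 15.3 16.  15.6 14.8] [ 152.3   88.1   28.6  -30.6  -92.3 -154.7] [32.3 28.1 28.6 29.4 27.7 25.3]
[451.39556121 247.32897475]
```

```bash
python3 - <<'E'
from h import *
p,Rt,o=pose(); print(p.round(2),yaw_of(Rt),o['qvel'].round(3),o['ft_force'])
plan((451.4,247.7,120),-1.4,n=4)
E
```

```text
[447.95 250.2  171.  ] 27.433442066383492 [-0.004  0.005 -0.002  0.004  0.001 -0.003 -0.002] [ 0.79193516 -0.2142148   0.4596265 ]
dx 0.0127 dy 0.0005 dz 0.0010 yaw 7.21
dx 0.0127 dy 0.0006 dz 0.0009 yaw 7.21
dx 0.0127 dy 0.0007 dz 0.0008 yaw 7.21
dx 0.0127 dy 0.0008 dz 0.0007 yaw 7.21
```

Request:
servo_tool --increments '[{"dx": 0.0127,"dy": 0.0005,"dz": 0.001,"yaw": 7.2,"jaw": 1.0},{"dx": 0.0127,"dy": 0.0006,"dz": 0.0009,"yaw": 7.2,"jaw": 1.0},{"dx": 0.0127,"dy": 0.0007,"dz": 0.0008,"yaw": 7.2,"jaw": 1.0},{"dx": 0.0127,"dy": 0.0008,"dz": 0.0007,"yaw": 7.2,"jaw": 1.0},{"dx": 0.0,"dy": 0.0,"dz": 0.0,"yaw": 0.0,"jaw": 1.0},{"dx": 0.0,"dy": 0.0,"dz": 0.0,"yaw": 0.0,"jaw": 1.0}]'

```text
clock: 6.25
tool_pos: [451.0, 248.0, 119.9]
tcp_rot: [2.011, 1.57, 0.421]
ft_force: [0.5, 0.4, 0.4]
gripper_width: 0.998
```

```bash
python3 - <<'E'
from h import *
c=camera('wrist'); p,Rt,o=pose(); print(p.round(1),yaw_of(Rt),o['joint_pos'].round(2),c['eye'],c['attitude'])
u,v=map(int,proj(c,(451.4,247.7,102))); print(u,v)
x0,y0=u-100,max(0,v-75)
f=cv2.resize(c['frame'][y0:y0+150,x0:x0+200],None,fx=4,fy=4,interpolation=2)
for k in range(6):
    a=np.radians(28.6+60*k);q=proj(c,(451.4+15.6*np.cos(a),247.7+15.6*np.sin(a),102)); cv2.circle(f,(int((q[0]-x0)*4),int((q[1]-y0)*4)),4,(0,0,255),-1)
cv2.imwrite('pics/n2.png',f); plan((451.4,247.7,84),-1.4,n=3)
E
```

```text
[451.2 248.1 120.1] -1.1067196796003707 [-0.16  0.35 -0.56  2.04  0.26  0.82 -0.88] [452.88827863 316.63395595 262.43341717] [-0.27046209 -0.00040504 -0.01923374]
321 240
dx 0.0120 dy 0.0001 dz 0.0001 yaw 0.10
dx 0.0120 dy 0.0001 dz 0.0001 yaw 0.10
dx 0.0120 dy 0.0001 dz 0.0001 yaw 0.10
```

View pics/n2.png

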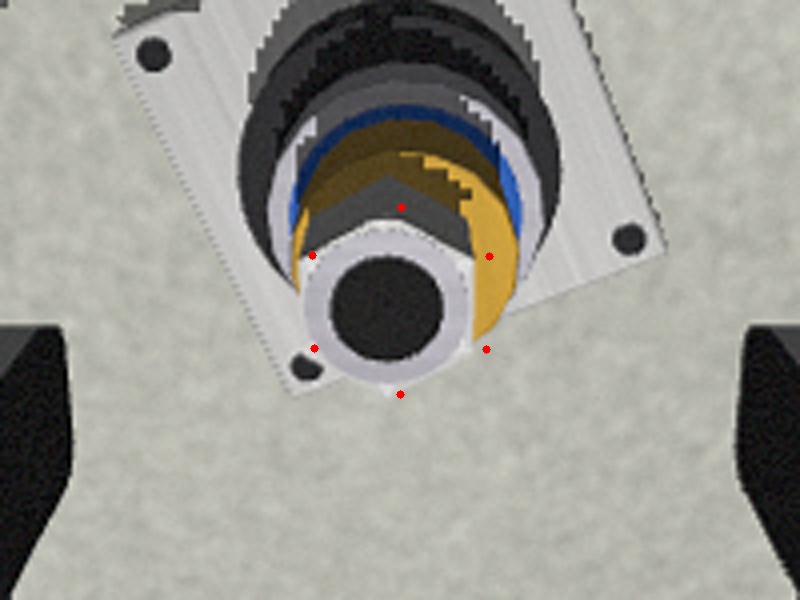

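Request:
servo_tool --increments '[{"dx": 0.0,"dy": -0.0022,"dz": 0.0008,"yaw": 0.0,"jaw": 1.0},{"dx": 0.012,"dy": 0.0,"dz": 0.0,"yaw": 0.0,"jaw": 1.0},{"dx": 0.012,"dy": 0.0,"dz": 0.0,"yaw": 0.0,"jaw": 1.0},{"dx": 0.012,"dy": 0.0,"dz": 0.0,"yaw": 0.0,"jaw": 1.0},{"dx": 0.0,"dy": 0.0,"dz": 0.0,"yaw": 0.0,"jaw": 1.0},{"dx": 0.0,"dy": 0.0,"dz": 0.0,"yaw": 0.0,"jaw": 0.6},{"dx": 0.0,"dy": 0.0,"dz": 0.0,"yaw": 0.0,"jaw": 0.45},{"dx": 0.0,"dy": 0.0,"dz": 0.0,"yaw": 0.0,"jaw": 0.4}]' --force 35

```text
clock: 7.1
tool_pos: [448.9, 247.3, 83.7]
tcp_rot: [2.098, 1.57, 0.505]
ft_force: [0.1, -0.9, 0.6]
gripper_width: 0.513
```

Request:
servo_tool --increments '[{"dx": 0.0,"dy": 0.0,"dz": 0.0,"yaw": 0.0,"jaw": 0.35},{"dx": 0.0,"dy": 0.0,"dz": 0.0,"yaw": 0.0,"jaw": 0.32},{"dx": 0.0,"dy": 0.0,"dz": 0.0,"yaw": 0.0,"jaw": 0.25},{"dx": 0.0,"dy": 0.0,"dz": 0.0,"yaw": 0.0,"jaw": 0.2},{"dx": 0.0,"dy": 0.0,"dz": 0.0,"yaw": 0.0,"jaw": 0.1},{"dx": 0.0,"dy": 0.0,"dz": 0.0,"yaw": 0.0,"jaw": 0.0},{"dx": 0.0,"dy": 0.0,"dz": 0.0,"yaw": 0.0,"jaw": 0.0}]' --force 35

```text
clock: 7.8
tool_pos: [448.8, 247.2, 83.7]
tcp_rot: [1.814, 1.57, 0.22]
ft_force: [-1.3, -1.5, 6.0]
gripper_width: 0.303
```

Request:
servo_tool --increments '[{"dx": -0.005,"dy": 0.0,"dz": 0.0,"yaw": 0.0,"jaw": 0.0},{"dx": -0.01,"dy": 0.0,"dz": 0.0,"yaw": 0.0,"jaw": 0.0},{"dx": -0.02,"dy": 0.0,"dz": 0.0,"yaw": 0.0,"jaw": 0.0},{"dx": 0.0,"dy": 0.0,"dz": 0.0,"yaw": 0.0,"jaw": 0.0}]'

```text
clock: 8.2
tool_pos: [449.8, 247.9, 121.0]
tcp_rot: [2.073, 1.567, 0.479]
ft_force: [0.1, 0.8, -0.6]
gripper_width: 0.311
```

```bash
python3 - <<'E'
from h import *
c=camera('wrist'); cv2.imwrite('pics/n3.png',c['frame']); p,Rt,o=pose(); print(p.round(1),yaw_of(Rt),o['gripper_width'],o['ft_force'])
E
```

```text
[449.4 247.4 119.8] -1.3415963583241546 0.30571878383222756 [ 0.06598803 -0.57552886 -0.61800163]
```

View pics/n3.png

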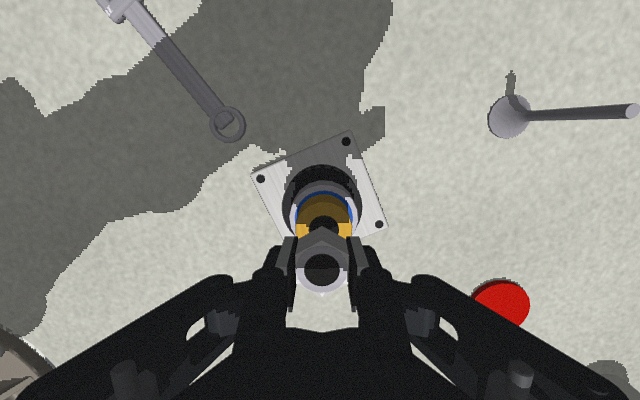

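```bash
python3 - <<'E'
from h import *
plan((482,-70,160),n=8)
E
```

```text
dx -0.0050 dy 0.0050 dz 0.0396 yaw 0.00
dx -0.0050 dy 0.0050 dz 0.0396 yaw 0.00
dx -0.0050 dy 0.0050 dz 0.0396 yaw 0.00
dx -0.0050 dy 0.0050 dz 0.0396 yaw 0.00
dx -0.0050 dy 0.0050 dz 0.0396 yaw 0.00
dx -0.0050 dy 0.0050 dz 0.0396 yaw 0.00
dx -0.0050 dy 0.0050 dz 0.0396 yaw 0.00
dx -0.0050 dy 0.0050 dz 0.0396 yaw 0.00
```

Request:
servo_tool --increments '[{"dx": -0.005,"dy": 0.005,"dz": 0.02,"yaw": 0.0,"jaw": 0.0},{"dx": -0.005,"dy": 0.005,"dz": 0.0396,"yaw": 0.0,"jaw": 0.0},{"dx": -0.005,"dy": 0.005,"dz": 0.0396,"yaw": 0.0,"jaw": 0.0},{"dx": -0.005,"dy": 0.005,"dz": 0.0396,"yaw": 0.0,"jaw": 0.0},{"dx": -0.005,"dy": 0.005,"dz": 0.0396,"yaw": 0.0,"jaw": 0.0},{"dx": -0.005,"dy": 0.005,"dz": 0.0396,"yaw": 0.0,"jaw": 0.0},{"dx": -0.005,"dy": 0.005,"dz": 0.0396,"yaw": 0.0,"jaw": 0.0},{"dx": -0.005,"dy": 0.005,"dz": 0.0396,"yaw": 0.0,"jaw": 0.0}]'

```text
clock: 9.05
tool_pos: [481.5, -52.7, 158.4]
tcp_rot: [-1.243, 1.571, -2.837]
ft_force: [0.7, 0.2, -1.4]
gripper_width: 0.308
```

Request:
servo_tool --increments '[{"dx": 0.0,"dy": 0.0,"dz": 0.02,"yaw": 0.0,"jaw": 0.0},{"dx": 0.0,"dy": 0.0,"dz": 0.0,"yaw": 0.0,"jaw": 0.0},{"dx": 0.0,"dy": 0.0,"dz": 0.0,"yaw": 0.0,"jaw": 0.0}]'

```text
clock: 9.35
tool_pos: [481.1, -71.0, 158.1]
tcp_rot: [-2.112, 1.57, 2.576]
ft_force: [0.3, 0.7, -0.8]
gripper_width: 0.31
```

```bash
python3 - <<'E'
from h import *
c=look('wrist',PADS,'g1'); p,Rt,o=pose(); print(p.round(1),yaw_of(Rt),o['gripper_width'],o['joint_pos'].round(2))
# colour-based check
hsv=cv2.cvtColor(c['frame'],cv2.COLOR_BGR2HSV)
for n,lo,hi in [('green',(45,80,30),(80,255,255)),('red',(0,150,60),(6,255,255)),('yellow',(20,150,80),(32,255,255)),('blue',(105,150,40),(125,255,255))]:
    m=cv2.inRange(hsv,lo,hi)
    for ct in cv2.findContours(m,0,1)[0]:
        if len(ct)<30: continue
        w=np.array([onz(c,*q[0],8)[:2] for q in ct],np.float32); e=cv2.fitEllipse(w); print(n,np.round(e[0],1),np.round(e[1],1),[int(x) for x in ct[:,0].mean(0)])
E
```

```text
green_pad_top 0.77 px 323 135 loc [484.1 -12. ] ell 481.6 -12.2 ax 54.3 56.0 encl 481.9 -12.9 28.5
green_pad_top 0.63 px 501 132 loc [665.2 -13.4] ell 667.9 -15.5 ax 54.8 57.2 encl 667.7 -15.6 29.0
green_pad_top 0.62 px 388 233 loc [ 554.5 -120.8] ell 555.5 -120.4 ax 52.8 57.1 encl 555.8 -120.7 28.8
red_pad_top 0.6 px 483 7 loc [632.1  97.6] ell 634.3 115.3 ax 51.3 57.9 encl 633.6 102.5 25.4
blue_pad_top 0.62 px 303 320 loc [ 455.1 -232.7] ell 456.4 -231.0 ax 32.8 50.9 encl 458.7 -233.1 26.1
yellow_pad_top 0.65 px 492 242 loc [ 672.9 -133.7] ell 670.5 -134.4 ax 90.6 94.4 encl 670.1 -134.9 47.7
yellow_pad_top 0.34 px 324 133 loc [485.  -10.4] ell 482.3 -11.6 ax 52.9 53.9 encl 482.3 -11.4 27.6
[481.4 -70.1 158.3] -1.2431999066510577 0.3067902841754255 [ 0.4   0.24 -0.44  2.07  0.13  0.86 -0.13]
green [ 555.8 -121.2] [53.  56.3] [388, 233]
green [482.1 -11.9] [53.8 54.1] [320, 133]
green [668.  -15.9] [54.4 56.9] [503, 133]
red [633.6  97.7] [13.1 51.8] [485, 5]
yellow [ 671.7 -134.9] [89.8 90.6] [490, 239]
yellow [564.   10.7] [34.8 34.9] [402, 109]
blue [ 456.4 -232.4] [32.4 54.3] [304, 320]
```

```bash
python3 - <<'E'
from h import *
c=camera('wrist'); p,Rt,o=pose(); print(p.round(1))
m=cv2.inRange(c['frame'],(0,0,0),(40,40,40))
u,v=proj(c,p+[0,0,18.3]); print(u,v); x,y=int(u),int(v)
g=c['frame'][y-30:y+30,x-30:x+30].max(2); 
n,l,s,ce=cv2.connectedComponentsWithStats((g<50).astype(np.uint8))
for i in range(1,n): 
    if s[i][4]>100: print(s[i],ce[i]+[x-30,y-30], onz(c,*(ce[i]+[x-30,y-30]),p[2]+18.3).round(1))
plan((482,-12,40),n=4)
E
```

```text
[481.4 -70.2 158.3]
320.40582788480185 269.74592892420964
[  0   0   8  60 314] [292.52547771 268.51273885] [467.6 -69.3 176.6]
[ 15  15  34  32 881] [321.4415437  269.27582293] [481.9 -70.  176.6]
dx 0.0296 dy -0.0002 dz -0.0146 yaw 0.00
dx 0.0296 dy -0.0002 dz -0.0146 yaw 0.00
dx 0.0296 dy -0.0002 dz -0.0146 yaw 0.00
dx 0.0296 dy -0.0002 dz -0.0146 yaw 0.00
```

Request:
servo_tool --increments '[{"dx": 0.0296,"dy": 0.0,"dz": -0.0146,"yaw": 0.0,"jaw": 0.0},{"dx": 0.0296,"dy": 0.0,"dz": -0.0146,"yaw": 0.0,"jaw": 0.0},{"dx": 0.0296,"dy": 0.0,"dz": -0.0146,"yaw": 0.0,"jaw": 0.0},{"dx": 0.0296,"dy": 0.0,"dz": -0.0146,"yaw": 0.0,"jaw": 0.0},{"dx": 0.015,"dy": 0.0,"dz": 0.0,"yaw": 0.0,"jaw": 0.0},{"dx": 0.008,"dy": 0.0,"dz": 0.0,"yaw": 0.0,"jaw": 0.0},{"dx": 0.004,"dy": 0.0,"dz": 0.0,"yaw": 0.0,"jaw": 0.0},{"dx": 0.0,"dy": 0.0,"dz": 0.0,"yaw": 0.0,"jaw": 0.0}]'

```text
clock: 10.45
tool_pos: [482.9, -12.8, 13.1]
tcp_rot: [1.196, 1.571, -0.398]
ft_force: [-0.9, 0.1, 0.1]
gripper_width: 0.306
```

Request:
servo_tool --increments '[{"dx": 0.001,"dy": 0.0,"dz": 0.0,"yaw": 0.0,"jaw": 0.0},{"dx": 0.001,"dy": 0.0,"dz": 0.0,"yaw": 0.0,"jaw": 0.0},{"dx": 0.0,"dy": 0.0,"dz": 0.0,"yaw": 0.0,"jaw": 0.0}]'

```text
clock: 10.75
tool_pos: [482.9, -12.7, 11.3]
tcp_rot: [1.574, 1.57, -0.02]
ft_force: [0.3, -0.1, -1.0]
gripper_width: 0.31
```

Request:
servo_tool --increments '[{"dx": 0.001,"dy": -0.0008,"dz": -0.0007,"yaw": 0.0,"jaw": 0.0},{"dx": 0.0006,"dy": 0.0,"dz": 0.0,"yaw": 0.0,"jaw": 0.0},{"dx": 0.0,"dy": 0.0,"dz": 0.0,"yaw": 0.0,"jaw": 0.0}]'

```text
clock: 11.05
tool_pos: [481.9, -11.8, 9.7]
tcp_rot: [0.755, 1.571, -0.839]
ft_force: [-2.8, -0.4, 9.8]
gripper_width: 0.305
```

Request:
servo_tool --increments '[{"dx": 0.0005,"dy": 0.0,"dz": 0.0,"yaw": 0.0,"jaw": 0.0},{"dx": 0.0,"dy": 0.0,"dz": 0.0,"yaw": 0.0,"jaw": 0.0}]'

```text
clock: 11.25
tool_pos: [481.9, -11.8, 9.6]
tcp_rot: [0.444, 1.57, -1.15]
ft_force: [-7.6, 0.5, 22.9]
gripper_width: 0.306
```

Request:
servo_tool --increments '[{"dx": -0.0006,"dy": 0.0,"dz": 0.0,"yaw": 0.0,"jaw": 0.0},{"dx": 0.0,"dy": 0.0,"dz": 0.0,"yaw": 0.0,"jaw": 0.36},{"dx": 0.0,"dy": 0.0,"dz": 0.0,"yaw": 0.0,"jaw": 0.5},{"dx": 0.0,"dy": 0.0,"dz": 0.0,"yaw": 0.0,"jaw": 0.7},{"dx": -0.01,"dy": 0.0,"dz": 0.0,"yaw": 0.0,"jaw": 0.8},{"dx": -0.03,"dy": 0.0,"dz": 0.0,"yaw": 0.0,"jaw": 1.0},{"dx": -0.04,"dy": 0.0,"dz": 0.0,"yaw": 0.0,"jaw": 1.0},{"dx": -0.04,"dy": 0.0,"dz": 0.0,"yaw": 0.0,"jaw": 1.0}]'

```text
clock: 12.05
tool_pos: [481.4, -11.6, 131.2]
tcp_rot: [-2.091, 1.57, 2.599]
ft_force: [-0.4, -0.3, -0.0]
gripper_width: 1.0
```

```bash
python3 - <<'E'
from h import *
c=look('wrist',[('green_pad_top',8),('nut_mid',28)],'g2',.4); p,Rt,o=pose(); print(p.round(1),yaw_of(Rt))
u,v=proj(c,(482,-12,8)); u,v=int(u),int(v); cv2.imwrite('pics/g2c.png',cv2.resize(c['frame'][max(0,v-60):v+60,u-80:u+80],None,fx=3,fy=3,interpolation=2))
plan((449,210,150),n=6)
E
```

```text
green_pad_top 0.81 px 510 195 loc [665.8 -13.3] ell 667.8 -15.0 ax 55.2 59.4 encl 668.1 -14.6 30.1
green_pad_top 0.6 px 321 187 loc [481.9  -0.8] ell 481.9 -11.2 ax 54.0 55.5 encl 481.9 -11.2 28.3
green_pad_top 0.6 px 388 295 loc [ 551.8 -121.8] ell 552.0 -120.7 ax 46.5 59.7 encl 553.7 -120.2 29.2
nut_mid 0.72 px 322 200 loc [482.1  -8.6] ell 482.1 -9.4 ax 28.6 31.5 encl 482.3 -9.4 16.6
[483.4 -11.9 132.3] -1.34667141905564
dx -0.0029 dy -0.0066 dz -0.0368 yaw 0.00
dx -0.0029 dy -0.0066 dz -0.0368 yaw 0.00
dx -0.0029 dy -0.0066 dz -0.0368 yaw 0.00
dx -0.0029 dy -0.0066 dz -0.0368 yaw 0.00
dx -0.0029 dy -0.0066 dz -0.0368 yaw 0.00
dx -0.0029 dy -0.0066 dz -0.0368 yaw 0.00
```

View pics/g2c.png

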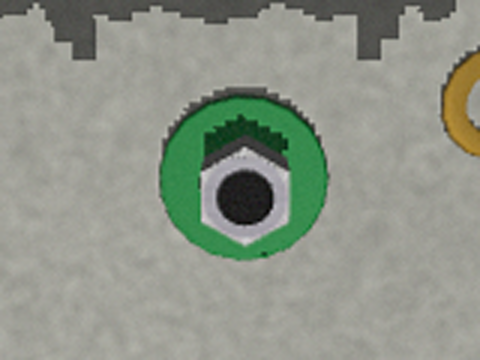

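Request:
servo_tool --increments '[{"dx": 0.0,"dy": -0.006,"dz": -0.037,"yaw": 0.0,"jaw": 1.0},{"dx": 0.0,"dy": -0.006,"dz": -0.0368,"yaw": 0.0,"jaw": 1.0},{"dx": 0.0,"dy": -0.006,"dz": -0.037,"yaw": 0.0,"jaw": 1.0},{"dx": 0.0,"dy": -0.006,"dz": -0.037,"yaw": 0.0,"jaw": 1.0},{"dx": 0.0,"dy": -0.005,"dz": -0.037,"yaw": 0.0,"jaw": 1.0},{"dx": 0.0,"dy": -0.005,"dz": -0.037,"yaw": 0.0,"jaw": 1.0},{"dx": 0.0,"dy": -0.005,"dz": -0.037,"yaw": 0.0,"jaw": 1.0},{"dx": 0.0,"dy": 0.0,"dz": 0.0,"yaw": 0.0,"jaw": 1.0}]'

```text
clock: 13.0
tool_pos: [447.2, 252.8, 129.2]
tcp_rot: [-2.693, 1.568, 2.002]
ft_force: [0.5, -0.3, -0.4]
gripper_width: 0.998
```

```bash
python3 - <<'E'
from h import *
c=look('wrist',[('collar_mid',82),('bearing_mid',58),('pulley_mid',38)],'c1'); p,Rt,o=pose(); print(p.round(1),yaw_of(Rt))
u,v=proj(c,(449,248,82)); u,v=int(u),int(v); print(u,v); f=c['frame'].copy()
for z,r in [(82,20),(58,27),(38,34)]:
  for a in np.arange(0,6.28,.3):
    q=proj(c,(449+r*np.cos(a),248+r*np.sin(a),z)); 
    if z==82 or np.sin(a)>-.3: cv2.circle(f,(round(q[0]),round(q[1])),0,(0,0,255),-1)
cv2.imwrite('pics/c1c.png',cv2.resize(f[v-80:v+60,u-80:u+80],None,fx=4,fy=4,interpolation=0))
E
```

```text
collar_mid 0.89 px 326 227 loc [450.7 250.5] ell 451.6 250.0 ax 38.4 44.4 encl 451.2 250.0 22.6
bearing_mid 0.74 px 328 199 loc [452.9 265.2] ell 451.7 246.1 ax 48.8 59.0 encl 452.2 249.8 27.9
pulley_mid 0.6 px 318 183 loc [445.1 274.3] ell 451.5 244.5 ax 62.9 78.9 encl 450.4 252.2 34.9
[448.7 246.7 128.9] -1.3719647034416496
323 230
```

View pics/c1c.png

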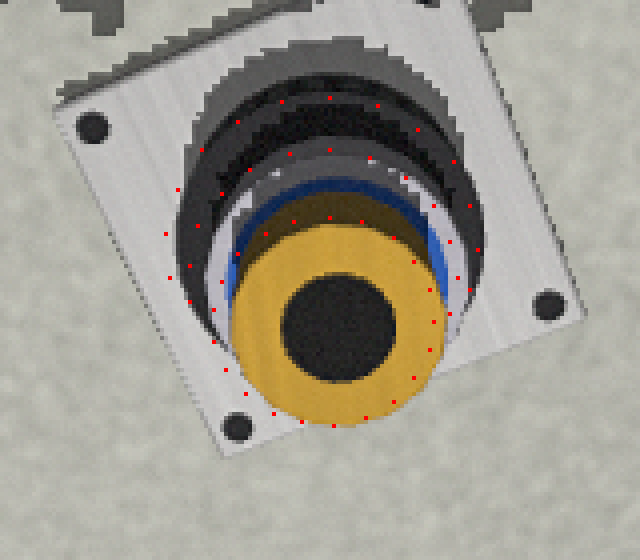

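Request:
servo_tool --increments '[{"dx": 0.02,"dy": 0.0017,"dz": -0.0007,"yaw": 0.0,"jaw": 1.0},{"dx": 0.02,"dy": 0.0,"dz": 0.0,"yaw": 0.0,"jaw": 1.0},{"dx": 0.017,"dy": 0.0,"dz": 0.0,"yaw": 0.0,"jaw": 1.0},{"dx": 0.01,"dy": 0.0,"dz": 0.0,"yaw": 0.0,"jaw": 1.0},{"dx": 0.0,"dy": 0.0,"dz": 0.0,"yaw": 0.0,"jaw": 1.0},{"dx": 0.0,"dy": 0.0,"dz": 0.0,"yaw": 0.0,"jaw": 0.65},{"dx": 0.0,"dy": 0.0,"dz": 0.0,"yaw": 0.0,"jaw": 0.55},{"dx": 0.0,"dy": 0.0,"dz": 0.0,"yaw": 0.0,"jaw": 0.5}]' --force 35

```text
clock: 14.0
tool_pos: [451.0, 248.5, 63.2]
tcp_rot: [1.99, 1.57, 0.396]
ft_force: [-0.8, -0.5, -0.3]
gripper_width: 0.518
```

Request:
servo_tool --increments '[{"dx": 0.0,"dy": 0.0,"dz": 0.0,"yaw": 0.0,"jaw": 0.47},{"dx": 0.0,"dy": 0.0,"dz": 0.0,"yaw": 0.0,"jaw": 0.43},{"dx": 0.0,"dy": 0.0,"dz": 0.0,"yaw": 0.0,"jaw": 0.3},{"dx": 0.0,"dy": 0.0,"dz": 0.0,"yaw": 0.0,"jaw": 0.2},{"dx": 0.0,"dy": 0.0,"dz": 0.0,"yaw": 0.0,"jaw": 0.0},{"dx": 0.0,"dy": 0.0,"dz": 0.0,"yaw": 0.0,"jaw": 0.0}]'

```text
clock: 14.6
tool_pos: [451.1, 248.6, 63.2]
tcp_rot: [1.757, 1.57, 0.163]
ft_force: [-1.5, -0.5, 9.4]
gripper_width: 0.451
```

Request:
servo_tool --increments '[{"dx": -0.005,"dy": 0.0,"dz": 0.0,"yaw": 0.0,"jaw": 0.0},{"dx": -0.015,"dy": 0.0,"dz": 0.0,"yaw": 0.0,"jaw": 0.0},{"dx": -0.02,"dy": 0.0,"dz": 0.0,"yaw": 0.0,"jaw": 0.0},{"dx": -0.008,"dy": 0.02,"dz": 0.02,"yaw": 0.0,"jaw": 0.0},{"dx": -0.008,"dy": 0.027,"dz": 0.0265,"yaw": 0.0,"jaw": 0.0},{"dx": -0.008,"dy": 0.027,"dz": 0.0265,"yaw": 0.0,"jaw": 0.0},{"dx": -0.008,"dy": 0.027,"dz": 0.0265,"yaw": 0.0,"jaw": 0.0},{"dx": -0.008,"dy": 0.027,"dz": 0.0265,"yaw": 0.0,"jaw": 0.0}]'

```text
clock: 15.4
tool_pos: [576.6, 118.3, 144.1]
tcp_rot: [2.177, 1.57, 0.584]
ft_force: [0.4, 0.7, -2.1]
gripper_width: 0.45
```

Request:
servo_tool --increments '[{"dx": -0.008,"dy": 0.027,"dz": 0.0265,"yaw": 0.0,"jaw": 0.0},{"dx": -0.008,"dy": 0.027,"dz": 0.0265,"yaw": 0.0,"jaw": 0.0},{"dx": 0.0,"dy": 0.006,"dz": 0.006,"yaw": 0.0,"jaw": 0.0},{"dx": 0.0,"dy": 0.0,"dz": 0.0,"yaw": 0.0,"jaw": 0.0},{"dx": 0.0,"dy": 0.0,"dz": 0.0,"yaw": 0.0,"jaw": 0.0},{"dx": 0.0,"dy": 0.0,"dz": 0.0,"yaw": 0.0,"jaw": 0.0}]'

```text
clock: 16.0
tool_pos: [633.3, 60.7, 158.7]
tcp_rot: [-2.433, 1.57, 2.259]
ft_force: [-0.1, 0.7, -0.9]
gripper_width: 0.453
```

```bash
cat > held.py <<'E'
from h import *
import sys
# usage: held.py name pad lab height_of_part_top_above_TCP
name,pad,hh=sys.argv[1],sys.argv[2],float(sys.argv[3])
c=look('wrist',[(pad,8)],name,.4); p,Rt,o=pose(); print(p.round(1),yaw_of(Rt).round(2),o['gripper_width'].round(3),o['ft_force'].round(1),o['joint_pos'].round(2))
hsv=cv2.cvtColor(c['frame'],cv2.COLOR_BGR2HSV)
rng={'red_pad_top':((0,150,60),(6,255,255)),'yellow_pad_top':((20,150,80),(32,255,255)),'blue_pad_top':((105,150,40),(125,255,255))}[pad]
for ct in cv2.findContours(cv2.inRange(hsv,*rng),0,1)[0]:
    if len(ct)<30: continue
    w=np.array([onz(c,*q[0],8)[:2] for q in ct],np.float32); e=cv2.fitEllipse(w); print('colour',np.round(e[0],1),np.round(e[1],1))
u,v=proj(c,p+[0,0,hh]); x,y=int(u),int(v); print('tcp px',u,v)
g=c['frame'][y-40:y+40,x-40:x+40].max(2); n,l,s,ce=cv2.connectedComponentsWithStats((g<50).astype(np.uint8))
for i in range(1,n):
    if s[i][4]>100: print('dark',s[i][4],onz(c,*(ce[i]+[x-40,y-40]),p[2]+hh).round(1))
E
python3 held.py r1 red_pad_top 19
```

```text
red_pad_top 0.71 px 324 130 loc [637.4 124.4] ell 637.2 123.6 ax 62.1 63.4 encl 636.8 123.4 32.3Traceback (most recent call last):
  File "held.py", line 5, in <module>
    c=look('wrist',[(pad,8)],name,.4); p,Rt,o=pose(); print(p.round(1),yaw_of(Rt).round(2),o['gripper_width'].round(3),o['ft_force'].round(1),o['joint_pos'].round(2))
                                                                                           ^^^^^^^^^^^^^^^^^^^^^^^^
AttributeError: 'float' object has no attribute 'round'
```

```bash
sed -i "s/o\['gripper_width'\].round(3)/round(o['gripper_width'],3)/" held.py; python3 held.py r1 red_pad_top 19; python3 -c "
from h import *
plan((637,123.4,44),n=4)"
```

```text
red_pad_top 0.74 px 321 130 loc [635.4 123.6] ell 637.1 123.6 ax 62.3 63.2 encl 637.4 123.5 32.3
[633.9  59.9 158.6] -1.26 0.449 [-0.3 -1.1 -1.1] [ 0.16  0.48 -0.48  1.74  0.25  0.99 -0.43]
colour [637.4 123.5] [60.9 61.5]
colour [901.  212.8] [41.3 73.3]
tcp px 321.0127826998677 270.8074784359849
dark 176 [615.3  66.2 177.6]
dark 1246 [634.2  59.2 177.6]
dx 0.0286 dy 0.0004 dz -0.0159 yaw 0.00
dx 0.0286 dy 0.0004 dz -0.0159 yaw 0.00
dx 0.0286 dy 0.0004 dz -0.0159 yaw 0.00
dx 0.0286 dy 0.0004 dz -0.0159 yaw 0.00
```

Request:
servo_tool --increments '[{"dx": 0.0286,"dy": 0.0004,"dz": -0.016,"yaw": 0.0,"jaw": 0.0},{"dx": 0.0286,"dy": 0.0004,"dz": -0.016,"yaw": 0.0,"jaw": 0.0},{"dx": 0.0286,"dy": 0.0004,"dz": -0.016,"yaw": 0.0,"jaw": 0.0},{"dx": 0.0286,"dy": 0.0004,"dz": -0.0161,"yaw": 0.0,"jaw": 0.0},{"dx": 0.015,"dy": 0.0,"dz": 0.0,"yaw": 0.0,"jaw": 0.0},{"dx": 0.01,"dy": 0.0,"dz": 0.0,"yaw": 0.0,"jaw": 0.0},{"dx": 0.003,"dy": 0.0,"dz": 0.0,"yaw": 0.0,"jaw": 0.0},{"dx": 0.0,"dy": 0.0,"dz": 0.0,"yaw": 0.0,"jaw": 0.0}]'

```text
clock: 17.0
tool_pos: [637.7, 122.4, 16.5]
tcp_rot: [1.123, 1.57, -0.472]
ft_force: [0.3, -0.2, -1.9]
gripper_width: 0.453
```

Request:
servo_tool --increments '[{"dx": 0.001,"dy": 0.0,"dz": 0.0,"yaw": 0.0,"jaw": 0.0},{"dx": 0.0005,"dy": 0.0,"dz": 0.0,"yaw": 0.0,"jaw": 0.0},{"dx": 0.0,"dy": 0.0,"dz": 0.0,"yaw": 0.0,"jaw": 0.0}]'

```text
clock: 17.3
tool_pos: [637.7, 123.0, 15.2]
tcp_rot: [1.727, 1.57, 0.132]
ft_force: [0.9, 0.8, -2.1]
gripper_width: 0.455
```

Request:
servo_tool --increments '[{"dx": 0.001,"dy": -0.0006,"dz": -0.001,"yaw": 0.0,"jaw": 0.0},{"dx": 0.0005,"dy": 0.0,"dz": 0.0,"yaw": 0.0,"jaw": 0.0},{"dx": 0.0,"dy": 0.0,"dz": 0.0,"yaw": 0.0,"jaw": 0.0}]'

```text
clock: 17.6
tool_pos: [636.8, 124.4, 13.3]
tcp_rot: [2.223, 1.571, 0.629]
ft_force: [-1.9, -0.5, 3.2]
gripper_width: 0.458
```

Request:
servo_tool --increments '[{"dx": 0.0005,"dy": 0.0,"dz": 0.0,"yaw": 0.0,"jaw": 0.0},{"dx": 0.0,"dy": 0.0,"dz": 0.0,"yaw": 0.0,"jaw": 0.0}]'

```text
clock: 17.8
tool_pos: [636.8, 124.4, 13.3]
tcp_rot: [1.297, 1.571, -0.297]
ft_force: [-6.1, -0.4, 10.9]
gripper_width: 0.452
```

Request:
servo_tool --increments '[{"dx": -0.0004,"dy": 0.0,"dz": 0.0,"yaw": 0.0,"jaw": 0.0},{"dx": 0.0,"dy": 0.0,"dz": 0.0,"yaw": 0.0,"jaw": 0.5},{"dx": 0.0,"dy": 0.0,"dz": 0.0,"yaw": 0.0,"jaw": 0.65},{"dx": 0.0,"dy": 0.0,"dz": 0.0,"yaw": 0.0,"jaw": 0.85},{"dx": -0.01,"dy": 0.0,"dz": 0.0,"yaw": 0.0,"jaw": 1.0},{"dx": -0.03,"dy": 0.0,"dz": 0.0,"yaw": 0.0,"jaw": 1.0},{"dx": -0.04,"dy": 0.0,"dz": 0.0,"yaw": 0.0,"jaw": 1.0},{"dx": -0.036,"dy": 0.0,"dz": 0.0,"yaw": 0.0,"jaw": 1.0}]'

```text
clock: 18.6
tool_pos: [636.7, 124.4, 131.1]
tcp_rot: [2.696, 1.57, 1.102]
ft_force: [0.2, 1.2, 0.1]
gripper_width: 0.999
```

```bash
python3 - <<'E'
from h import *
c=look('wrist',[('red_pad_top',8),('collar_mid',32)],'r2',.4); p,Rt,o=pose(); print(p.round(1),yaw_of(Rt))
u,v=proj(c,(637,124,8)); u,v=int(u),int(v); cv2.imwrite('pics/r2c.png',cv2.resize(c['frame'][max(0,v-60):v+60,u-80:u+80],None,fx=3,fy=3,interpolation=2))
plan((450.5,247.5,120),n=7)
E
```

```text
red_pad_top 0.67 px 315 181 loc [631.5 140.8] ell 637.2 124.4 ax 62.7 63.0 encl 637.8 124.0 32.8
collar_mid 0.71 px 320 204 loc [636.2 124.4] ell 637.2 125.0 ax 37.7 43.9 encl 637.4 125.3 22.0
[638.3 124.5 132.3] -1.338935323072582
dx 0.0018 dy -0.0272 dz -0.0169 yaw 0.00
dx 0.0018 dy -0.0272 dz -0.0169 yaw 0.00
dx 0.0018 dy -0.0272 dz -0.0169 yaw 0.00
dx 0.0018 dy -0.0272 dz -0.0169 yaw 0.00
dx 0.0018 dy -0.0272 dz -0.0169 yaw 0.00
dx 0.0018 dy -0.0272 dz -0.0169 yaw 0.00
dx 0.0018 dy -0.0272 dz -0.0169 yaw 0.00
```

View pics/r2c.png

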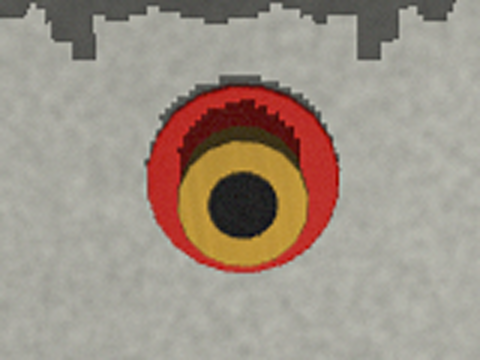

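Request:
servo_tool --increments '[{"dx": 0.0,"dy": -0.0272,"dz": -0.0169,"yaw": 0.0,"jaw": 1.0},{"dx": 0.0,"dy": -0.0272,"dz": -0.0169,"yaw": 0.0,"jaw": 1.0},{"dx": 0.0,"dy": -0.0272,"dz": -0.0169,"yaw": 0.0,"jaw": 1.0},{"dx": 0.0,"dy": -0.0272,"dz": -0.0169,"yaw": 0.0,"jaw": 1.0},{"dx": 0.0,"dy": -0.0272,"dz": -0.0169,"yaw": 0.0,"jaw": 1.0},{"dx": 0.0,"dy": -0.0272,"dz": -0.0169,"yaw": 0.0,"jaw": 1.0},{"dx": 0.012,"dy": -0.0272,"dz": -0.0169,"yaw": 0.0,"jaw": 1.0},{"dx": 0.0,"dy": 0.0,"dz": 0.0,"yaw": 0.0,"jaw": 1.0}]'

```text
clock: 19.55
tool_pos: [445.2, 248.6, 115.8]
tcp_rot: [-1.307, 1.568, -2.896]
ft_force: [0.3, -0.5, -0.3]
gripper_width: 0.996
```

Request:
servo_tool --increments '[{"dx": 0.0,"dy": 0.0,"dz": 0.0,"yaw": 0.0,"jaw": 1.0},{"dx": 0.0,"dy": 0.0,"dz": 0.0,"yaw": 0.0,"jaw": 1.0}]'

```text
clock: 19.75
tool_pos: [449.8, 246.4, 116.9]
tcp_rot: [-0.076, 1.571, -1.671]
ft_force: [0.1, -0.1, 0.5]
gripper_width: 1.001
```

```bash
python3 - <<'E'
from h import *
c=look('wrist',[('bearing_mid',58),('pulley_mid',38)],'b1'); p,Rt,o=pose(); print(p.round(1),yaw_of(Rt))
u,v=proj(c,(450.5,248,58)); u,v=int(u),int(v); f=c['frame'].copy()
for z,r in [(58,27),(38,34)]:
  for a in np.arange(0,6.28,.2):
    q=proj(c,(450.5+r*np.cos(a),247.5+r*np.sin(a),z)); 
    if z==58 or np.sin(a)>-.3: cv2.circle(f,(round(q[0]),round(q[1])),0,(0,0,255),-1)
cv2.imwrite('pics/b1c.png',cv2.resize(f[v-65:v+65,u-80:u+80],None,fx=4,fy=4,interpolation=0))
E
```

```text
bearing_mid 0.96 px 323 217 loc [451.8 248.1] ell 451.9 248.7 ax 52.2 57.0 encl 452.1 248.8 28.8
bearing_mid 0.39 px 529 111 loc [594.6 320.7] ell 605.6 318.4 ax 26.9 106.3 encl 619.3 318.9 50.9
pulley_mid 0.58 px 314 179 loc [445.2 273.1] ell 451.1 246.3 ax 63.2 73.8 encl 450.1 251.5 34.9
[449.8 246.3 116.9] -1.4013189222291618
```

View pics/b1c.png

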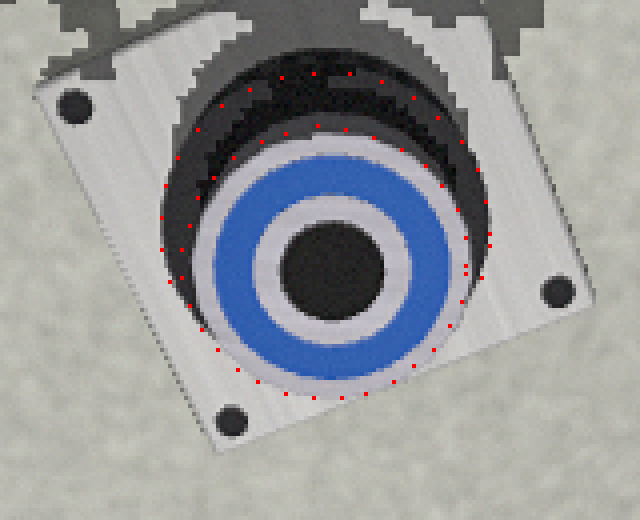

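Request:
servo_tool --increments '[{"dx": 0.02,"dy": 0.0018,"dz": -0.0007,"yaw": 0.0,"jaw": 1.0},{"dx": 0.025,"dy": 0.0,"dz": 0.0,"yaw": 0.0,"jaw": 1.0},{"dx": 0.02,"dy": 0.0,"dz": 0.0,"yaw": 0.0,"jaw": 1.0},{"dx": 0.01,"dy": 0.0,"dz": 0.0,"yaw": 0.0,"jaw": 1.0},{"dx": 0.0,"dy": 0.0,"dz": 0.0,"yaw": 0.0,"jaw": 1.0},{"dx": 0.0,"dy": 0.0,"dz": 0.0,"yaw": 0.0,"jaw": 0.8},{"dx": 0.0,"dy": 0.0,"dz": 0.0,"yaw": 0.0,"jaw": 0.7},{"dx": 0.0,"dy": 0.0,"dz": 0.0,"yaw": 0.0,"jaw": 0.66}]' --force 40

```text
clock: 20.7
tool_pos: [451.5, 247.7, 42.8]
tcp_rot: [2.022, 1.569, 0.428]
ft_force: [0.1, -0.3, 0.5]
gripper_width: 0.663
```

Request:
servo_tool --increments '[{"dx": 0.0,"dy": 0.0,"dz": 0.0,"yaw": 0.0,"jaw": 0.62},{"dx": 0.0,"dy": 0.0,"dz": 0.0,"yaw": 0.0,"jaw": 0.58},{"dx": 0.0,"dy": 0.0,"dz": 0.0,"yaw": 0.0,"jaw": 0.5},{"dx": 0.0,"dy": 0.0,"dz": 0.0,"yaw": 0.0,"jaw": 0.3},{"dx": 0.0,"dy": 0.0,"dz": 0.0,"yaw": 0.0,"jaw": 0.0},{"dx": 0.0,"dy": 0.0,"dz": 0.0,"yaw": 0.0,"jaw": 0.0}]'

```text
clock: 21.3
tool_pos: [451.5, 247.7, 43.0]
tcp_rot: [1.751, 1.569, 0.157]
ft_force: [-3.9, -2.6, 14.7]
gripper_width: 0.62
```

Request:
servo_tool --increments '[{"dx": -0.005,"dy": 0.0,"dz": 0.0,"yaw": 0.0,"jaw": 0.0},{"dx": -0.015,"dy": 0.0,"dz": 0.0,"yaw": 0.0,"jaw": 0.0},{"dx": -0.025,"dy": 0.0,"dz": 0.0,"yaw": 0.0,"jaw": 0.0},{"dx": -0.025,"dy": 0.003,"dz": 0.02,"yaw": 0.0,"jaw": 0.0},{"dx": -0.007,"dy": 0.0074,"dz": 0.04,"yaw": 0.0,"jaw": 0.0},{"dx": -0.007,"dy": 0.0074,"dz": 0.041,"yaw": 0.0,"jaw": 0.0},{"dx": -0.007,"dy": 0.0074,"dz": 0.041,"yaw": 0.0,"jaw": 0.0},{"dx": -0.007,"dy": 0.0074,"dz": 0.041,"yaw": 0.0,"jaw": 0.0}]'

```text
clock: 22.1
tool_pos: [479.4, 62.3, 141.5]
tcp_rot: [1.773, 1.57, 0.18]
ft_force: [0.7, -0.4, -2.5]
gripper_width: 0.609
```

Request:
servo_tool --increments '[{"dx": -0.007,"dy": 0.0074,"dz": 0.041,"yaw": 0.0,"jaw": 0.0},{"dx": 0.0,"dy": 0.003,"dz": 0.03,"yaw": 0.0,"jaw": 0.0},{"dx": 0.0,"dy": -0.0055,"dz": 0.044,"yaw": 0.0,"jaw": 0.0},{"dx": 0.0,"dy": -0.0055,"dz": 0.0444,"yaw": 0.0,"jaw": 0.0},{"dx": 0.0,"dy": -0.0055,"dz": 0.0444,"yaw": 0.0,"jaw": 0.0},{"dx": 0.0,"dy": -0.0055,"dz": 0.0444,"yaw": 0.0,"jaw": 0.0},{"dx": 0.0,"dy": -0.0055,"dz": 0.0444,"yaw": 0.0,"jaw": 0.0},{"dx": 0.0,"dy": -0.0055,"dz": 0.0444,"yaw": 0.0,"jaw": 0.0}]'

```text
clock: 22.9
tool_pos: [448.5, -274.2, 148.2]
tcp_rot: [1.496, 1.57, -0.098]
ft_force: [0.8, 0.1, -2.2]
gripper_width: 0.608
```

Request:
servo_tool --increments '[{"dx": 0.0,"dy": -0.0055,"dz": 0.0444,"yaw": 0.0,"jaw": 0.0},{"dx": 0.0,"dy": 0.0,"dz": 0.0,"yaw": 0.0,"jaw": 0.0},{"dx": 0.0,"dy": 0.0,"dz": 0.0,"yaw": 0.0,"jaw": 0.0},{"dx": 0.0,"dy": 0.0,"dz": 0.0,"yaw": 0.0,"jaw": 0.0}]'

```text
clock: 23.3
tool_pos: [442.7, -315.9, 147.5]
tcp_rot: [2.287, 1.57, 0.694]
ft_force: [0.7, 0.3, -2.3]
gripper_width: 0.607
```

```bash
python3 held.py bl1 blue_pad_top 15; python3 -c "
from h import *
plan((444,-253,40),n=4)"
```

```text
blue_pad_top 0.75 px 320 134 loc [ 443.4 -255.4] ell 443.9 -254.3 ax 77.0 77.1 encl 444.0 -254.2 39.5
[ 442.9 -315.7  147.4] -1.22 0.613 [-0.2  0.  -0.9] [ 0.76  0.33 -0.31  1.97  0.13  0.87  0.36]
colour [ 441.4 -400.5] [97.3 97.6]
colour [ 444.1 -254.7] [75.2 75.5]
tcp px 320.69304800270186 265.5339511008642
dark 1076 [ 443.3 -316.7  162.4]
dx 0.0268 dy -0.0001 dz -0.0157 yaw 0.00
dx 0.0268 dy -0.0001 dz -0.0157 yaw 0.00
dx 0.0268 dy -0.0001 dz -0.0157 yaw 0.00
dx 0.0268 dy -0.0001 dz -0.0157 yaw 0.00
```

Request:
servo_tool --increments '[{"dx": 0.0268,"dy": 0.0,"dz": -0.0156,"yaw": 0.0,"jaw": 0.0},{"dx": 0.0268,"dy": 0.0,"dz": -0.0156,"yaw": 0.0,"jaw": 0.0},{"dx": 0.0268,"dy": 0.0,"dz": -0.0156,"yaw": 0.0,"jaw": 0.0},{"dx": 0.0268,"dy": 0.0,"dz": -0.0156,"yaw": 0.0,"jaw": 0.0},{"dx": 0.013,"dy": 0.0,"dz": 0.0,"yaw": 0.0,"jaw": 0.0},{"dx": 0.007,"dy": 0.0,"dz": 0.0,"yaw": 0.0,"jaw": 0.0},{"dx": 0.003,"dy": 0.0,"dz": 0.0,"yaw": 0.0,"jaw": 0.0},{"dx": 0.0,"dy": 0.0,"dz": 0.0,"yaw": 0.0,"jaw": 0.0}]'

```text
clock: 24.2
tool_pos: [444.2, -255.1, 17.1]
tcp_rot: [0.95, 1.57, -0.645]
ft_force: [-0.4, 0.8, -1.7]
gripper_width: 0.609
```

Request:
servo_tool --increments '[{"dx": 0.001,"dy": 0.0,"dz": 0.0,"yaw": 0.0,"jaw": 0.0},{"dx": 0.0005,"dy": 0.0,"dz": 0.0,"yaw": 0.0,"jaw": 0.0},{"dx": 0.0,"dy": 0.0,"dz": 0.0,"yaw": 0.0,"jaw": 0.0}]'

```text
clock: 24.5
tool_pos: [444.0, -254.7, 15.6]
tcp_rot: [1.125, 1.57, -0.47]
ft_force: [-0.4, 0.6, -2.1]
gripper_width: 0.61
```

Request:
servo_tool --increments '[{"dx": 0.001,"dy": -0.0004,"dz": -0.0013,"yaw": 0.0,"jaw": 0.0},{"dx": 0.0005,"dy": 0.0,"dz": 0.0,"yaw": 0.0,"jaw": 0.0},{"dx": 0.0,"dy": 0.0,"dz": 0.0,"yaw": 0.0,"jaw": 0.0}]'

```text
clock: 24.8
tool_pos: [443.5, -253.0, 13.7]
tcp_rot: [-2.542, 1.571, 2.147]
ft_force: [0.5, -0.9, -2.3]
gripper_width: 0.611
```

Request:
servo_tool --increments '[{"dx": 0.0008,"dy": 0.0,"dz": 0.0,"yaw": 0.0,"jaw": 0.0},{"dx": 0.0,"dy": 0.0,"dz": 0.0,"yaw": 0.0,"jaw": 0.0}]'

```text
clock: 25.0
tool_pos: [443.6, -253.1, 13.2]
tcp_rot: [0.655, 1.571, -0.939]
ft_force: [-2.5, 1.4, 4.7]
gripper_width: 0.611
```

Request:
servo_tool --increments '[{"dx": 0.0,"dy": 0.0,"dz": 0.0,"yaw": 0.0,"jaw": 0.66},{"dx": 0.0,"dy": 0.0,"dz": 0.0,"yaw": 0.0,"jaw": 0.8},{"dx": 0.0,"dy": 0.0,"dz": 0.0,"yaw": 0.0,"jaw": 1.0},{"dx": 0.0,"dy": 0.0,"dz": 0.0,"yaw": 0.0,"jaw": 1.0},{"dx": -0.01,"dy": 0.0,"dz": 0.0,"yaw": 0.0,"jaw": 1.0},{"dx": -0.03,"dy": 0.0,"dz": 0.0,"yaw": 0.0,"jaw": 1.0},{"dx": -0.04,"dy": 0.0,"dz": 0.0,"yaw": 0.0,"jaw": 1.0},{"dx": -0.036,"dy": 0.0,"dz": 0.0,"yaw": 0.0,"jaw": 1.0}]'

```text
clock: 25.8
tool_pos: [443.4, -252.9, 131.1]
tcp_rot: [2.582, 1.57, 0.988]
ft_force: [0.7, -0.4, -0.9]
gripper_width: 1.0
```

```bash
python3 - <<'E'
from h import *
c=look('wrist',[('blue_pad_top',8),('bearing_mid',28)],'bl2',.4); p,Rt,o=pose(); print(p.round(1),yaw_of(Rt))
u,v=proj(c,(444,-254,8)); u,v=int(u),int(v); cv2.imwrite('pics/bl2c.png',cv2.resize(c['frame'][max(0,v-65):v+65,u-80:u+80],None,fx=3,fy=3,interpolation=2))
E
```

```text
blue_pad_top 0.61 px 316 170 loc [ 439.6 -225.8] ell 443.8 -253.9 ax 77.0 77.1 encl 443.7 -253.9 39.4
bearing_mid 0.66 px 321 202 loc [ 443.9 -252.1] ell 444.1 -252.4 ax 52.1 55.2 encl 443.8 -252.0 28.0
[ 444.8 -253.8  131.9] -1.3446694635998635
```

View pics/bl2c.png

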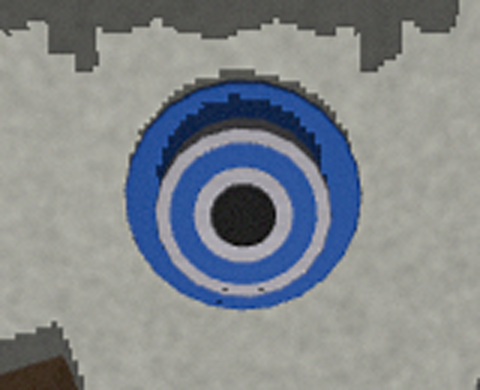

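Request:
servo_tool --increments '[{"dx": 0.0,"dy": 0.0065,"dz": -0.042,"yaw": 0.0,"jaw": 1.0},{"dx": 0.0,"dy": 0.0065,"dz": -0.0424,"yaw": 0.0,"jaw": 1.0},{"dx": 0.0,"dy": 0.0065,"dz": -0.0424,"yaw": 0.0,"jaw": 1.0},{"dx": 0.0,"dy": 0.0065,"dz": -0.0424,"yaw": 0.0,"jaw": 1.0},{"dx": 0.0,"dy": 0.0065,"dz": -0.0424,"yaw": 0.0,"jaw": 1.0},{"dx": 0.0,"dy": 0.0065,"dz": -0.0424,"yaw": 0.0,"jaw": 1.0},{"dx": 0.0,"dy": -0.0075,"dz": -0.039,"yaw": 0.0,"jaw": 1.0},{"dx": 0.0,"dy": -0.0075,"dz": -0.039,"yaw": 0.0,"jaw": 1.0}]'

```text
clock: 26.75
tool_pos: [474.4, 79.9, 128.5]
tcp_rot: [-1.629, 1.57, 3.06]
ft_force: [0.9, -0.7, 0.1]
gripper_width: 1.004
```

Request:
servo_tool --increments '[{"dx": 0.0,"dy": -0.0075,"dz": -0.041,"yaw": 0.0,"jaw": 1.0},{"dx": 0.0,"dy": -0.0075,"dz": -0.041,"yaw": 0.0,"jaw": 1.0},{"dx": 0.01,"dy": -0.0075,"dz": -0.041,"yaw": 0.0,"jaw": 1.0},{"dx": 0.015,"dy": -0.0075,"dz": -0.041,"yaw": 0.0,"jaw": 1.0},{"dx": 0.0,"dy": 0.0,"dz": 0.0,"yaw": 0.0,"jaw": 1.0},{"dx": 0.0,"dy": 0.0,"dz": 0.0,"yaw": 0.0,"jaw": 1.0},{"dx": 0.0,"dy": 0.0,"dz": 0.0,"yaw": 0.0,"jaw": 1.0}]'

```text
clock: 27.45
tool_pos: [448.9, 241.9, 103.7]
tcp_rot: [-0.721, 1.57, -2.316]
ft_force: [-0.8, -0.9, 0.3]
gripper_width: 1.0
```

```bash
python3 - <<'E'
from h import *
c=look('wrist',[('pulley_mid',38)],'p1'); p,Rt,o=pose(); print(p.round(1),yaw_of(Rt))
u,v=proj(c,(450.5,248,38)); u,v=int(u),int(v); f=c['frame'].copy()
for a in np.arange(0,6.28,.15):
    q=proj(c,(450.5+34*np.cos(a),247.5+34*np.sin(a),38)); cv2.circle(f,(round(q[0]),round(q[1])),0,(0,0,255),-1)
cv2.imwrite('pics/p1c.png',cv2.resize(f[v-70:v+70,u-90:u+90],None,fx=4,fy=4,interpolation=0))
E
```

```text
pulley_mid 0.78 px 324 200 loc [451.3 254.9] ell 450.5 250.3 ax 67.0 70.4 encl 450.2 250.7 35.7
[449.4 241.7 104. ] -1.4290077138870978
```

View pics/p1c.png

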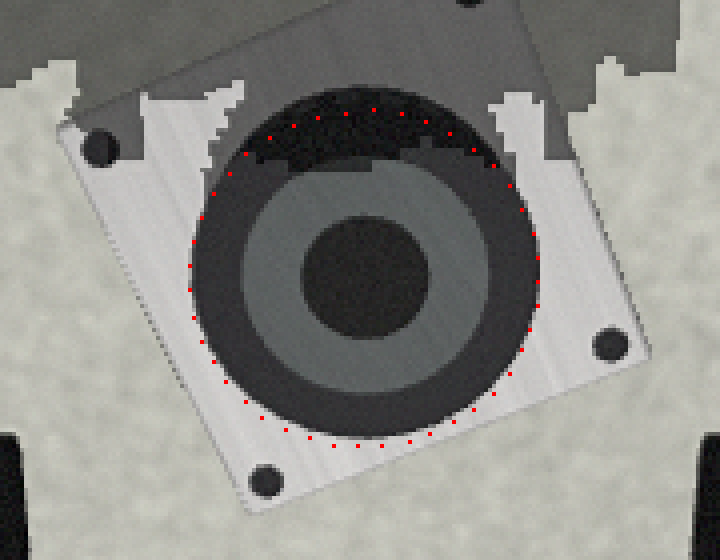

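Request:
servo_tool --increments '[{"dx": 0.02,"dy": 0.001,"dz": -0.0066,"yaw": 0.0,"jaw": 1.0},{"dx": 0.02,"dy": 0.0,"dz": 0.0,"yaw": 0.0,"jaw": 1.0},{"dx": 0.015,"dy": 0.0,"dz": 0.0,"yaw": 0.0,"jaw": 1.0},{"dx": 0.015,"dy": 0.0,"dz": 0.0,"yaw": 0.0,"jaw": 1.0},{"dx": 0.01,"dy": 0.0,"dz": 0.0,"yaw": 0.0,"jaw": 1.0},{"dx": 0.005,"dy": 0.0,"dz": 0.0,"yaw": 0.0,"jaw": 1.0},{"dx": 0.0,"dy": 0.0,"dz": 0.0,"yaw": 0.0,"jaw": 1.0},{"dx": 0.0,"dy": 0.0,"dz": 0.0,"yaw": 0.0,"jaw": 1.0}]' --force 60

```text
clock: 28.35
tool_pos: [450.3, 249.6, 19.3]
tcp_rot: [2.216, 1.57, 0.622]
ft_force: [-0.5, -0.1, -1.3]
gripper_width: 0.999
```

Request:
servo_tool --increments '[{"dx": 0.003,"dy": 0.0,"dz": 0.001,"yaw": 0.0,"jaw": 0.95},{"dx": 0.0,"dy": 0.0,"dz": 0.0,"yaw": 0.0,"jaw": 0.88},{"dx": 0.0,"dy": 0.0,"dz": 0.0,"yaw": 0.0,"jaw": 0.84},{"dx": 0.0,"dy": 0.0,"dz": 0.0,"yaw": 0.0,"jaw": 0.8},{"dx": 0.0,"dy": 0.0,"dz": 0.0,"yaw": 0.0,"jaw": 0.75},{"dx": 0.0,"dy": 0.0,"dz": 0.0,"yaw": 0.0,"jaw": 0.5},{"dx": 0.0,"dy": 0.0,"dz": 0.0,"yaw": 0.0,"jaw": 0.0},{"dx": 0.0,"dy": 0.0,"dz": 0.0,"yaw": 0.0,"jaw": 0.0}]' --force 50

```text
clock: 29.15
tool_pos: [450.2, 248.6, 16.3]
tcp_rot: [1.832, 1.57, 0.239]
ft_force: [-1.3, -0.9, 7.9]
gripper_width: 0.775
```

Request:
servo_tool --increments '[{"dx": 0.0,"dy": 0.0,"dz": 0.0,"yaw": 0.0,"jaw": 0.0},{"dx": -0.004,"dy": 0.0,"dz": 0.0,"yaw": 0.0,"jaw": 0.0},{"dx": -0.006,"dy": 0.0,"dz": 0.0,"yaw": 0.0,"jaw": 0.0},{"dx": -0.01,"dy": 0.0,"dz": 0.0,"yaw": 0.0,"jaw": 0.0},{"dx": 0.0,"dy": 0.0,"dz": 0.0,"yaw": 0.0,"jaw": 0.0}]'

```text
clock: 29.65
tool_pos: [450.8, 248.9, 37.4]
tcp_rot: [2.104, 1.569, 0.51]
ft_force: [-0.6, -0.7, -3.3]
gripper_width: 0.774
```

Request:
servo_tool --increments '[{"dx": -0.03,"dy": 0.0,"dz": 0.0,"yaw": 0.0,"jaw": 0.0},{"dx": -0.03,"dy": 0.0,"dz": 0.0,"yaw": 0.0,"jaw": 0.0},{"dx": -0.025,"dy": 0.01,"dz": 0.02,"yaw": 0.0,"jaw": 0.0},{"dx": -0.015,"dy": 0.021,"dz": 0.04,"yaw": 0.0,"jaw": 0.0},{"dx": -0.01,"dy": 0.021,"dz": 0.04,"yaw": 0.0,"jaw": 0.0},{"dx": 0.0,"dy": 0.021,"dz": 0.04,"yaw": 0.0,"jaw": 0.0},{"dx": 0.0,"dy": 0.021,"dz": 0.04,"yaw": 0.0,"jaw": 0.0},{"dx": 0.0,"dy": 0.021,"dz": 0.04,"yaw": 0.0,"jaw": 0.0}]'

```text
clock: 30.45
tool_pos: [560.5, 23.9, 146.3]
tcp_rot: [1.353, 1.57, -0.241]
ft_force: [1.3, -0.2, -3.2]
gripper_width: 0.775
```

Request:
servo_tool --increments '[{"dx": 0.0,"dy": 0.021,"dz": 0.04,"yaw": 0.0,"jaw": 0.0},{"dx": 0.0,"dy": 0.021,"dz": 0.04,"yaw": 0.0,"jaw": 0.0},{"dx": 0.0,"dy": 0.021,"dz": 0.04,"yaw": 0.0,"jaw": 0.0},{"dx": 0.0,"dy": 0.021,"dz": 0.04,"yaw": 0.0,"jaw": 0.0},{"dx": 0.0,"dy": 0.021,"dz": 0.04,"yaw": 0.0,"jaw": 0.0},{"dx": 0.0,"dy": 0.01,"dz": 0.02,"yaw": 0.0,"jaw": 0.0},{"dx": 0.0,"dy": 0.0,"dz": 0.0,"yaw": 0.0,"jaw": 0.0},{"dx": 0.0,"dy": 0.0,"dz": 0.0,"yaw": 0.0,"jaw": 0.0}]'

```text
clock: 31.25
tool_pos: [669.6, -197.0, 145.4]
tcp_rot: [-2.28, 1.57, 2.409]
ft_force: [0.0, 0.3, -3.3]
gripper_width: 0.776
```

```bash
python3 held.py y1 yellow_pad_top 21.7; python3 -c "
from h import *
plan((671,-134.5,40),n=4)"
```

```text
yellow_pad_top 0.95 px 324 130 loc [ 673.6 -132.7] ell 672.3 -135.5 ax 89.7 90.1 encl 672.4 -135.5 45.7
[ 669.6 -195.6  145.9] -1.26 0.776 [-0.5 -0.2 -2.6] [ 0.46  0.57 -0.39  1.6   0.24  1.02 -0.02]
colour [ 672.6 -135.6] [89.7 89.7]
tcp px 320.40548768043004 270.7984260940275
dark 3188 [ 669.6 -189.9  167.6]
dx 0.0265 dy 0.0000 dz -0.0153 yaw 0.00
dx 0.0265 dy 0.0000 dz -0.0153 yaw 0.00
dx 0.0265 dy 0.0000 dz -0.0153 yaw 0.00
dx 0.0265 dy 0.0000 dz -0.0153 yaw 0.00
```

```bash
python3 - <<'E'
from h import *
c=camera('wrist'); p,Rt,o=pose(); f=c['frame'].copy(); print(p.round(1))
for r in (34,24,12.5):
  for a in np.arange(0,6.28,.15):
    q=proj(c,p+[r*np.cos(a),r*np.sin(a),21.7]); cv2.circle(f,(round(q[0]),round(q[1])),0,(0,0,255),-1)
cv2.imwrite('pics/y1c.png',cv2.resize(f[60:360,160:480],None,fx=2.4,fy=2,interpolation=0))
E
```

```text
[ 669.7 -195.5  146. ]
```

View pics/y1c.png

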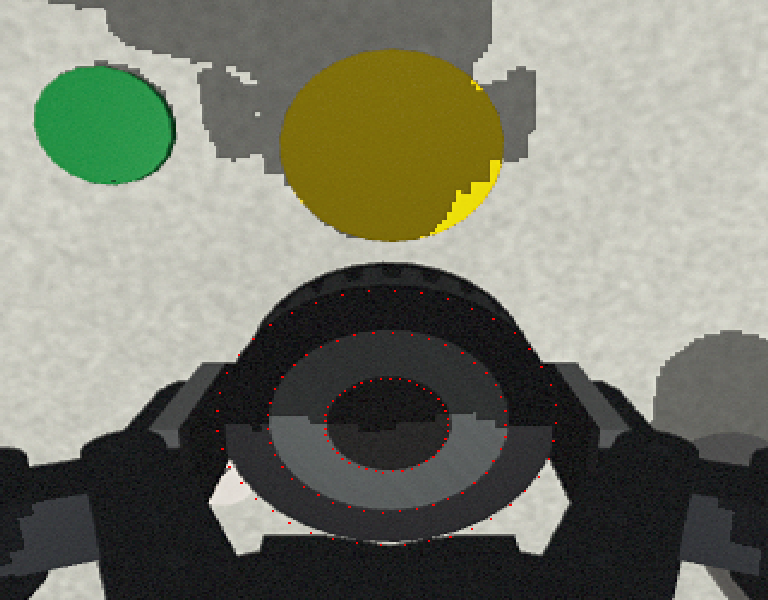

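Request:
servo_tool --increments '[{"dx": 0.0265,"dy": 0.0004,"dz": -0.0151,"yaw": 0.0,"jaw": 0.0},{"dx": 0.0265,"dy": 0.0004,"dz": -0.0151,"yaw": 0.0,"jaw": 0.0},{"dx": 0.0265,"dy": 0.0003,"dz": -0.0151,"yaw": 0.0,"jaw": 0.0},{"dx": 0.0265,"dy": 0.0003,"dz": -0.0151,"yaw": 0.0,"jaw": 0.0},{"dx": 0.013,"dy": 0.0,"dz": 0.0,"yaw": 0.0,"jaw": 0.0},{"dx": 0.008,"dy": 0.0,"dz": 0.0,"yaw": 0.0,"jaw": 0.0},{"dx": 0.003,"dy": 0.0,"dz": 0.0,"yaw": 0.0,"jaw": 0.0},{"dx": 0.0,"dy": 0.0,"dz": 0.0,"yaw": 0.0,"jaw": 0.0}]'

```text
clock: 32.2
tool_pos: [672.9, -137.3, 16.5]
tcp_rot: [0.984, 1.57, -0.611]
ft_force: [1.1, -0.7, -2.9]
gripper_width: 0.771
```

Request:
servo_tool --increments '[{"dx": 0.0,"dy": 0.0,"dz": 0.0,"yaw": 0.0,"jaw": 0.0}]'

```text
clock: 32.3
tool_pos: [673.2, -137.1, 17.0]
tcp_rot: [1.339, 1.569, -0.256]
ft_force: [0.7, -0.1, -3.2]
gripper_width: 0.775
```

Request:
servo_tool --increments '[{"dx": 0.0015,"dy": -0.0006,"dz": -0.0017,"yaw": 0.0,"jaw": 0.0},{"dx": 0.001,"dy": 0.0,"dz": 0.0,"yaw": 0.0,"jaw": 0.0},{"dx": 0.0005,"dy": 0.0,"dz": 0.0,"yaw": 0.0,"jaw": 0.0},{"dx": 0.0,"dy": 0.0,"dz": 0.0,"yaw": 0.0,"jaw": 0.0}]'

```text
clock: 32.7
tool_pos: [672.1, -134.7, 13.0]
tcp_rot: [1.626, 1.571, 0.032]
ft_force: [-0.5, 0.4, -3.7]
gripper_width: 0.772
```

Request:
servo_tool --increments '[{"dx": 0.0007,"dy": 0.0,"dz": 0.0,"yaw": 0.0,"jaw": 0.0},{"dx": 0.0,"dy": 0.0,"dz": 0.0,"yaw": 0.0,"jaw": 0.0}]'

```text
clock: 32.9
tool_pos: [672.2, -134.8, 12.5]
tcp_rot: [1.254, 1.571, -0.34]
ft_force: [-1.8, 0.4, 2.1]
gripper_width: 0.77
```

Request:
servo_tool --increments '[{"dx": 0.0002,"dy": 0.0,"dz": 0.0,"yaw": 0.0,"jaw": 0.0},{"dx": 0.0,"dy": 0.0,"dz": 0.0,"yaw": 0.0,"jaw": 0.82},{"dx": 0.0,"dy": 0.0,"dz": 0.0,"yaw": 0.0,"jaw": 1.0},{"dx": 0.0,"dy": 0.0,"dz": 0.0,"yaw": 0.0,"jaw": 1.0},{"dx": -0.01,"dy": 0.0,"dz": 0.0,"yaw": 0.0,"jaw": 1.0},{"dx": -0.03,"dy": 0.0,"dz": 0.0,"yaw": 0.0,"jaw": 1.0},{"dx": -0.04,"dy": 0.0,"dz": 0.0,"yaw": 0.0,"jaw": 1.0},{"dx": -0.04,"dy": 0.0,"dz": 0.0,"yaw": 0.0,"jaw": 1.0}]'

```text
clock: 33.7
tool_pos: [671.9, -134.5, 133.8]
tcp_rot: [-2.358, 1.57, 2.331]
ft_force: [0.7, 0.4, 0.7]
gripper_width: 1.002
```

Request:
servo_tool --increments '[{"dx": -0.04,"dy": 0.0,"dz": 0.0,"yaw": 0.0,"jaw": 1.0},{"dx": 0.0,"dy": 0.0,"dz": 0.0,"yaw": 0.0,"jaw": 1.0},{"dx": 0.0,"dy": 0.0,"dz": 0.0,"yaw": 0.0,"jaw": 1.0}]'

```text
clock: 34.0
tool_pos: [672.6, -134.8, 173.7]
tcp_rot: [1.376, 1.568, -0.218]
ft_force: [-0.4, -0.3, 0.3]
gripper_width: 0.999
```

```bash
python3 - <<'E'
from h import *
c=look('wrist',[('yellow_pad_top',8),('pulley_mid',34)],'y2',.4); p,Rt,o=pose(); print(p.round(1),o['ft_force'])
f=c['frame'].copy()
for z,r in ((8,46),(34,34)):
  for a in np.arange(0,6.28,.12):
    q=proj(c,(672.4+r*np.cos(a),-135.5+r*np.sin(a),z)); cv2.circle(f,(round(q[0]),round(q[1])),0,(0,0,255),-1)
u,v=map(int,proj(c,(672.4,-135.5,20)));a=cv2.resize(f[v-70:v+70,u-80:u+80],(640,560),interpolation=0); cv2.imwrite('pics/y2c.png',a)
s=look('side',[('valve_mid',52),('tub_mid',70)],'s2'); cv2.imwrite('pics/s2c.png',cv2.resize(s['frame'][100:400,180:500],(800,600)))
E
```

```text
yellow_pad_top 0.89 px 320 158 loc [ 672.8 -100.7] ell 672.2 -135.9 ax 84.2 87.9 encl 672.8 -134.9 46.6
pulley_mid 0.87 px 321 190 loc [ 673.5 -130.8] ell 672.6 -132.7 ax 66.2 69.9 encl 672.3 -132.3 35.5
[ 671.4 -134.7  171. ] [ 0.9722095   0.00802484 -0.08581734]
valve_mid 0.89 px 306 332 loc [612.6 345.7] ell 617.1 330.5 ax 31.8 98.3 encl 618.2 322.3 48.6
valve_mid 0.73 px 315 248 loc [622.9 157.2] ell 630.3 152.2 ax 39.8 57.9 encl 630.3 152.2 28.4
tub_mid 0.6 px 256 198 loc [766.2  40.9] ell 764.3 28.5 ax 68.1 148.8 encl 766.9 31.3 70.0
```

View pics/y2c.png

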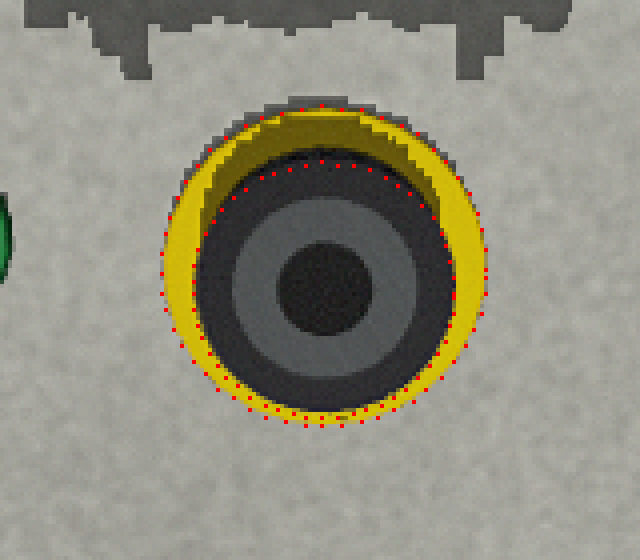

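View pics/s2c.png

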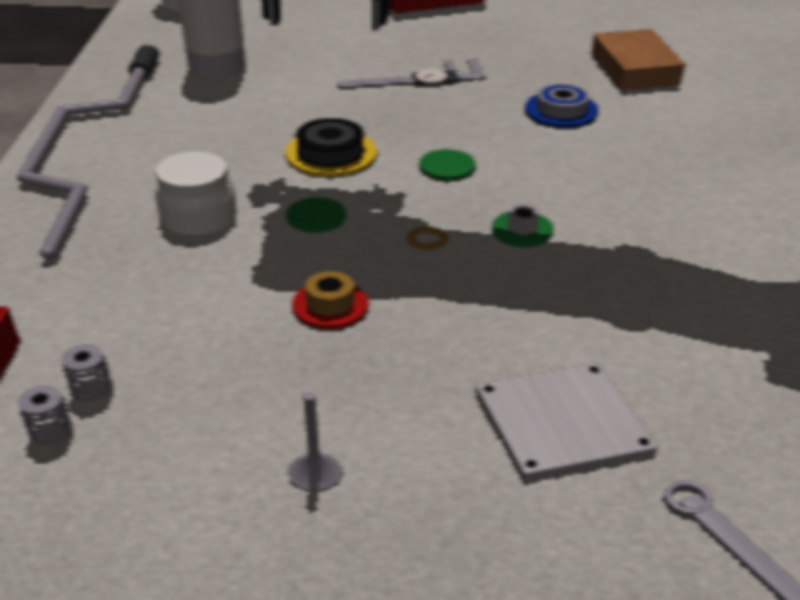

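All four parts lie on their pads, and the valve and tub are where they were. I'm handing the job in.

```bash
python3 -c "
from plant import *
print(job_done())"
```

```text
the job is handed in; nothing more can be done
None
```

The stack is apart and handed in at about 34 s of the 106 s allowed. The nut is on the green pad nearest the base, the collar on red, the bearing on blue and the pulley on yellow, moved in that order. I lowered each part until the wrist sensor felt contact, at most about 23 N, and then released it.

The last pictures show all four parts flat and the same way up, the valve still standing, the tub in place and the gripper clear with no force on it. The measured centre offsets were:

| Part | Network fit, as reported | My estimate |
|---|---|---|
| Nut | about 2 mm | within 1–2 mm |
| Collar | about 1 mm | within 1–2 mm |
| Bearing | about 1.5–2 mm | within 1–2 mm |
| Pulley | about 3 mm | about 1–2 mm |

The network fits read high because they include the visible side walls of the parts. My own estimates come from the overlays and from the arm's position at release.

Three readings disagreed with the rest:
- **Overhead and side cameras:** their first pad positions differed from the wrist camera by up to about 20 mm. I used the wrist camera, which agreed with the gripped parts to within about 1 mm.
- **Valve detection:** in the last side picture the network also reported a second "valve" at the brass collar, which is false.
- **Arm position:** readings drifted by 1–2 mm just after moves, so I corrected the position before each part touched down.

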